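Load the bench press, flip its safety catch and hold the bush pressed home

ROBOT

A 6-joint arm with a two-finger parallel gripper is mounted at the origin on the work surface. World frame = base frame: x ahead of the robot, y to its left, z up, the work surface at z = 0. Lengths are in m, angles in rad, forces in N, time in s.
With the tool pointing down it reaches from about 0.4 to 0.925 m from the base axis. Payload 12.5 kg.
Tool frame: the origin (TCP) lies at the very end of the fingers, on their centre line; the grasp point (between the pads) lies 19 mm behind it; z points along the fingers, y is the direction in which the jaws open and shut (so a half turn about z gives the same grasp; the last joint's range is limited). The gripper opens to 95 mm and grips with 3 to 60 N. Pads are 20 mm wide; open, the fingers measure 119 mm over their backs; the gripper's body (75 mm by 180 mm) begins 59 mm behind the grasp point.
Start: joints at [-1.39, 0.491, 1.559, -0, 1.092, -0.106], TCP at [0.177, -0.599, 0.215] pointing down, gripper open.
Joint ranges: [-3.1, 3.1], [-0.84, 2.19], [0.05, 2.79], [-1.13, 4.28], [0.06, 2.93], [-2.69, 2.69]. Speed limits (rad/s): [2.22, 2.22, 2.79, 3.14, 3.14, 3.14].

INTERFACE

Orientations are given as a 3x3 rotation matrix whose columns are the frame's x, y, z axes.
In Python, from plant import telemetry, optics, workorder gives the robot as it stands.
- The arm moves only by the shell command python3 -m inch 'ROWS' [FORCE]. ROWS is JSON, a list of rows, each an object with "offset": the shift along the tool's x, y, z in cm, a list of three; "twist": the turn, a rotation vector about the tool's x, y, z in degrees, a list of three; "fingers": the closure, from 0 (fully open) to 1 (shut). In form: [{"offset": [x, y, z], "twist": [ax, ay, az], "fingers": fingers}, ...]. A call has 1 to 20 rows; each row is the pose to reach, as a shift and turn from the pose measured when the call began, along the tool's axes at that moment; what a row does not reach only later rows make up. A row lasts 1/10 s, in which the tool goes at most 50 mm and 8.59 degrees, less where a joint would pass 70% of its speed; a pose out of reach is approached as far as the arm can. A call with a gripper value outside its range is refused whole. The fingers move at their own pace and stop on an object; FORCE is the grip in N (left out, the last holds). Time passes only in rows, so rows that repeat a pose let the fingers close. It gives the time, the measured TCP pose, the force and the opening at its end, in the units of the state.
- telemetry.read_state(): the state, without advancing time (a new reading comes with each control period).
- optics.grab_frame(name): name is "scene" or "top" or "wrist"; returns the picture (384x512x3 uint8, red, green, blue); there is no depth.
- optics.camera_model(name): a dict with "intrinsics" (3x3 intrinsics, pixels), "xyz" and "attitude" of the camera in the world; the wrist camera has in their place "tool_from_camera" (4x4, takes a point from camera to tool coordinates, whose origin is the TCP and whose axes are the flange's). Camera axes: x right, y down, z forward; pixel columns grow to the right and rows downward; lengths in m; the calibration is good to about 2 mm. A picture is of the moment at which its call begins: read the wrist's pose just before it. camera_model takes no time and is no camera call.
- workorder.job_done(): hands the job in, once; it reports no verdict.
The state is a dict: "time_s": time; "joint_positions": joint angles; "dq": joint speeds; "joint_efforts": joint torques, N m; "tool_pos": TCP position; "tool_rot": TCP orientation; "wrist_force": force on the tool from outside, world axes, zero at the start; "wrist_torque": the same for the moment, N m; "finger_gap": finger opening in m.
Only numpy, scipy, OpenCV 4.12 (cv2) and the standard library are available. Lean on these libraries where they do the work, as an engineer would, in place of code of your own. Each camera call takes 0.05 s, during which the arm holds its last target.

TASK

While the press's red safety catch is still engaged, hang the plywood stand bar by the eye of its brass bush on the pilot pin of the bench press, so that it lies flat on the bed under the ram, and let go of it. Then flip the red catch all the way over towards the front and pull the black T-handled lever forward until the ram has pushed the bush fully home in the bar, and finish there still holding the handle and keeping the ram pressed firmly on the bush (the glue has to grab, and the lever springs back if released). Leave everything else on the bench as it is.

Things in the scene. Friction and masses are not known exactly. Their poses are not given: they have to be found in the camera images.
- press: small bench arbor press, slate-blue cast frame, fixed. Origin: on the bench, straight below the pilot pin; x points from the pin back to the column (open front at -x), z up. In mm: foot x -95..140, 110 wide, 20 high; head x -31..75, 64 wide, z 125..210; column x 70..125, 50 wide. The throat under the head is open at the front and both sides.
- pin (a point): foot of the pilot pin on the bed's top face, 45 mm above the bench; axes as the press. The steel pin stands upright, 8 mm in diameter, 12 mm tall, its upper 5 mm tapered to 3 mm. The steel bed block is 74 mm wide and reaches from 85 mm before to 30 mm behind the pin; between bed and raised ram are 44 mm.
- ram: the ram, a 24 mm square steel bar with a round 28 mm nose, straight over the pin. Origin: centre of the nose's flat lower face, 44 mm above the bed when raised. It is geared to the lever: 20 mm down for each rad of lever.
- lever (a joint): turn of the lever (rad): 0 at its rear rest, leaning 0.68 behind vertical; grows as the handle is pulled up, over and forward (to the press's -x), at most 1.75. The ram meets the bush at about 1.35 and has it home at about 1.55. A spring returns it: at the handle about 1.5 N at rest, 5 N at 1.5; the bush adds 2 N. The engaged catch blocks it below 0.2.
- lever_axis (a point): a point on the lever's turning axis, in the plane in which the handle swings (press frame x 32, y -55, z 165 mm); the axis lies along the press's y. The handle's centre is 150 mm from it. Axes as the press.
- handle (a point): centre of the black T-handle on the end of the lever, on the press's right (-y) side: a round bar 28 mm in diameter and 44 mm long along the press's y, with flat ends. About 282 mm above the bench at rest, 315 mm at its highest, about 260 mm when the bush is home.
- catch (a joint): turn of the red safety catch (rad): 0 engaged (tooth down in the notched disc on the press's left side); grows as its knob is flipped up and over to the front, to a stop at 1.95. It is clear of the disc beyond 0.4, and fully flipped near the stop. Light friction holds it where it is left.
- catch_pivot (a point): centre of the catch's pivot, its axis along the press's y (press frame x -13, y 44, z 205 mm). Axes as the press.
- catch_knob (a point): centre of the catch's red knob, a round bar 16 mm in diameter and 24 mm long along the press's y, on a thin stalk. When engaged it is 45 mm behind (+x) and 45 mm above the pivot, 250 mm above the bench and 40 mm above the head's top. Axes turn with the catch.
- bar: the plywood stand bar to be pressed: 150 mm long (x), 44 mm wide (y), 10 mm thick, loose, with a brass bush in it near its +x end. Origin: centre of the underside; about 65 g.
- bar_grip (a point): point in the bar where it may be taken across its 44 mm width: 95 mm from the eye towards the plain end, half-way up the thickness (5 mm above the underside). Axes as the bar: x towards the eye.
- bar_eye (a point): centre of the bar's eye (on the axis of the bush), at the level of the bar's underside, 50 mm from the bar's middle towards +x. Axes as the bar. The bush's bore is 12 mm; its flange, 28 mm in diameter and 3 mm thick, starts 3 to 4 mm proud of the bar's top face.
- bush (a joint): how far the bush has been pushed into the bar (m): 0 to 0.001 at the start, 0.004 fully home (flange down on the plywood). Takes about 15 N under the ram and stays where it is pushed.
- blank: bystander: plain plywood bar of the same size without a hole or a bush
- paint_a: bystander: paint jar, 38 mm in diameter, 45 mm tall, blue label
- paint_b: bystander: paint jar, 38 mm in diameter, 45 mm tall, orange label
- thinner: bystander: clear bottle, 52 mm in diameter, 130 mm tall, yellow cap
- tray: bystander: grey parts tray 100 x 75 x 28 mm with spare brass bushes
- driver: bystander: screwdriver, 160 mm long, lying on the bench
- brushpot: bystander: orange brush pot, 68 mm in diameter, about 200 mm tall with its brushes
Not all that is in view belongs to the job. What is shaped like the bar but blue or pink is not meant.

How it is judged:
By the outcome, as a careful person would: the job done as asked, in the order asked, and still so for the second after the job is handed in, while the arm keeps its last pose, push and grip.
It also fails if it takes over 72 s, if anything falls off the work surface, if the arm or the gripper's body presses on something with over 40 N, if the wrist force passes 120 N, or if a joint passes its speed limit or range.

## Working session

There is one attempt and no reset: what is moved stays moved. The work goes in short steps, Python scripts to look and compute and a shell command to move; the robot and the scene stay as the last step left them, time stands still between calls to the robot, and variables do not carry over. Pictures are saved under pics/ and viewed, and the job is handed in when it is done.

```bash
ls; mkdir -p pics
cat > h.py <<'E'
import numpy as np, cv2, json
from plant import telemetry, optics, workorder
def save(n,f):
    im=optics.grab_frame(n); cv2.imwrite(f'pics/{f}.png',im[:,:,::-1]); return im
def cam(n,st=None):
    m=optics.camera_model(n); K=np.array(m['intrinsics'])
    if 'xyz' in m: return K,np.array(m['attitude']),np.array(m['xyz'])
    T=np.array(m['tool_from_camera']); R=np.array(st['tool_rot']); p=np.array(st['tool_pos'])
    return K,R@T[:3,:3],R@T[:3,3]+p
def ray(c,u,v):
    K,R,p=c; d=R@np.linalg.inv(K)@np.array([u,v,1.]); return p,d/np.linalg.norm(d)
def onz(c,u,v,z):
    p,d=ray(c,u,v); return p+d*(z-p[2])/d[2]
def proj(c,X):
    K,R,p=c; q=K@(R.T@(np.array(X)-p)); return q[:2]/q[2]
def tri(rs):
    A=np.zeros((3,3));b=np.zeros(3)
    for p,d in rs:
        M=np.eye(3)-np.outer(d,d);A+=M;b+=M@p
    x=np.linalg.solve(A,b); return x,[np.linalg.norm(np.cross(x-p,d)) for p,d in rs]
E
python3 - <<'E'
from h import *
s=telemetry.read_state()
for k in s: print(k,np.round(s[k],3).tolist())
for n in ['scene','top','wrist']:
    save(n,n+'0'); 
    m=optics.camera_model(n)
    for k in m: print(n,k,np.round(m[k],3).tolist())
E
```

```text
pics
time_s 0.0
joint_positions [-1.39, 0.492, 1.559, 0.0, 1.092, -0.106]
dq [-0.001, -0.0, 0.0, -0.001, 0.002, -0.0]
joint_efforts [-0.001, -61.264, -25.817, 0.069, 0.048, -0.0]
tool_pos [0.177, -0.599, 0.214]
tool_rot [[0.959, 0.283, -0.0], [0.283, -0.959, 0.001], [0.0, -0.001, -1.0]]
wrist_force [0.518, -0.125, 0.321]
wrist_torque [0.063, -0.023, 0.026]
finger_gap 0.095
scene intrinsics [[428.327, 0.0, 252.806], [0.0, 428.327, 188.948], [0.0, 0.0, 1.0]]
scene xyz [1.428, 0.396, 1.01]
scene attitude [[-0.344, 0.585, -0.734], [0.939, 0.225, -0.26], [0.013, -0.779, -0.627]]
top intrinsics [[417.631, 0.0, 253.477], [0.0, 417.631, 194.597], [0.0, 0.0, 1.0]]
top xyz [0.167, 0.091, 1.641]
top attitude [[0.004, -0.98, 0.199], [-1.0, -0.006, -0.009], [0.01, -0.199, -0.98]]
wrist intrinsics [[270.373, 0.0, 254.479], [0.0, 270.373, 194.408], [0.0, 0.0, 1.0]]
wrist tool_from_camera [[0.001, -0.968, -0.251, 0.071], [1.0, 0.0, 0.002, 0.0], [-0.001, -0.251, 0.968, -0.169], [0.0, 0.0, 0.0, 1.0]]
```

View pics/scene0.png

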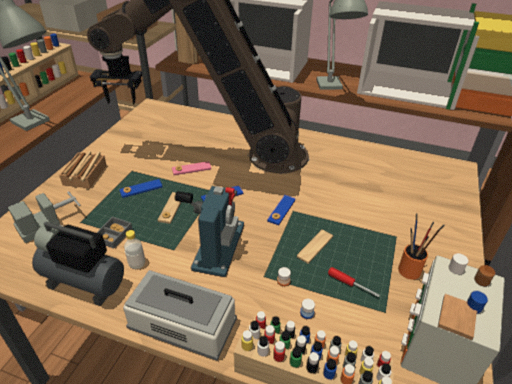

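View pics/top0.png

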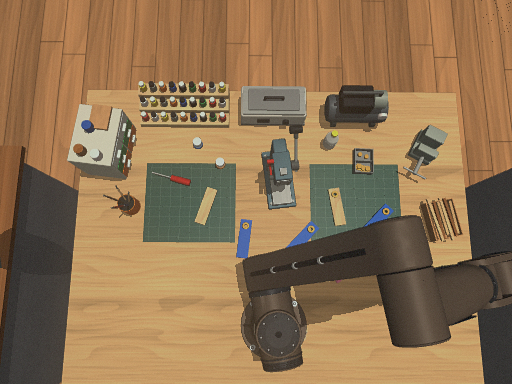

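View pics/wrist0.png

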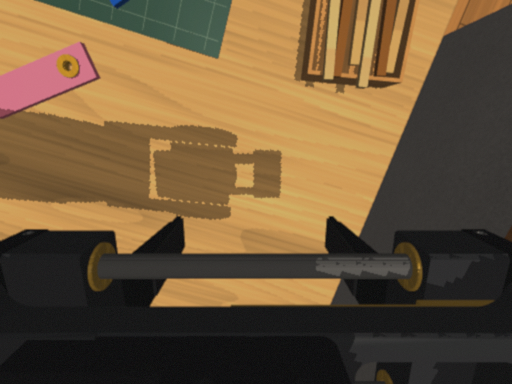

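The scene view shows the press near (217,230), and a plywood bar with a bush at (170,207). In the top view the bar is at (337,205), the press at (280,175) with its front towards the robot, and the blank at (206,205). I'll zoom in.

Run:
```python
import cv2
t=cv2.imread('pics/top0.png'); s=cv2.imread('pics/scene0.png')
cv2.imwrite('pics/t0z.png',cv2.resize(t[115:245,235:375],None,fx=5,fy=4.6,interpolation=cv2.INTER_CUBIC)[:, :])
cv2.imwrite('pics/s0z.png',cv2.resize(s[170:280,130:260],None,fx=6,fy=5.4,interpolation=cv2.INTER_CUBIC))
```

```text
(no output)
```

View pics/t0z.png

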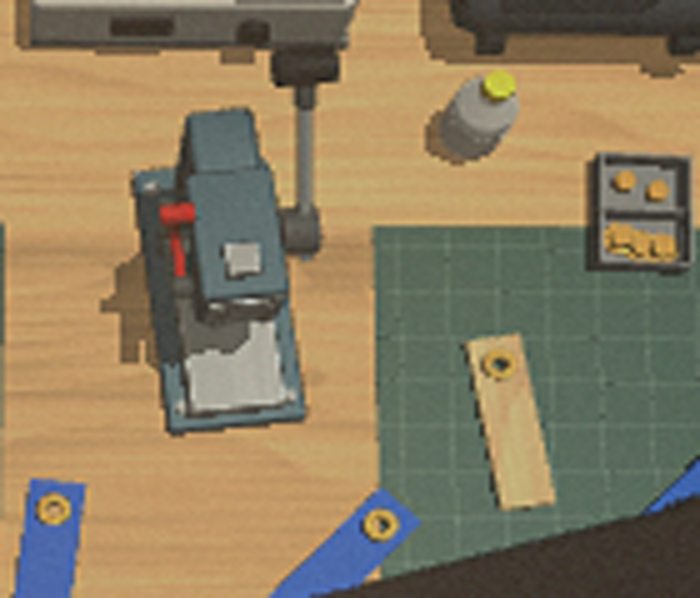

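View pics/s0z.png

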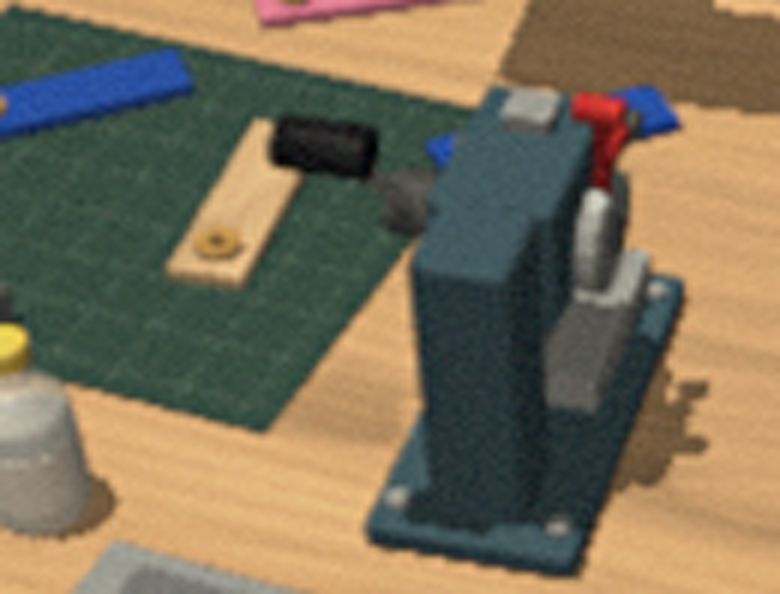

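Run:
```python
from h import *
c=cam('top')
f=lambda x,y:(235+(x+.5)/5-.5,115+(y+.5)/4.6-.5)
P={k:onz(c,*f(*v),.02)[:2] for k,v in dict(fl=(168,432),fr=(304,416),bl=(134,174)).items()}
for k in P: print(k,P[k].round(4))
print(np.linalg.norm(P['fl']-P['fr']),np.linalg.norm(P['fl']-P['bl']))
a=P['bl']-P['fl']; print('press yaw',np.degrees(np.arctan2(a[1],a[0])), np.degrees(np.arctan2((P['fl']-P['fr'])[1],(P['fl']-P['fr'])[0]))-90)
print('pin est',(P['fl']+P['fr'])/2+a/np.linalg.norm(a)*.095)
im=cv2.imread('pics/top0.png'); hsv=cv2.cvtColor(im,cv2.COLOR_BGR2HSV)
m=((hsv[...,0]<28)&(hsv[...,1]>50)&(hsv[...,2]>110)).astype(np.uint8)
m[:,:320]=0;m[:,352:]=0;m[:183]=0;m[232:]=0
cs,_=cv2.findContours(m,0,2); k=max(cs,key=cv2.contourArea)
q=np.array([onz(c,*p[0],.01)[:2] for p in k],np.float32)
print(cv2.minAreaRect(q*1000))
print('eye',onz(c,*f(499,363),.014), 'plain end', onz(c,*f(527,507),.01))
```

```text
fl [0.4401 0.0178]
fr [ 0.4547 -0.0896]
bl [0.6699 0.0447]
0.10836579471626605 0.2313161622153683
press yaw 6.672748851773302 7.7128073612235255
pin est [ 0.54175689 -0.02486483]
((453.3221435546875, -254.83493041992188), (150.72256469726562, 44.952579498291016), 9.064424514770508)
eye [ 0.50329613 -0.24659979  0.014     ] plain end [ 0.37844725 -0.26519768  0.01      ]
```

```bash
cat >> h.py <<'E'
from scipy.spatial.transform import Rotation as Ro
def go(p,R):
    s=telemetry.read_state(); R0=np.array(s['tool_rot']); 
    o=R0.T@(np.array(p)-s['tool_pos'])*100; t=Ro.from_matrix(R0.T@R).as_rotvec(degrees=True)
    print('offset',o.round(2).tolist(),'twist',t.round(2).tolist(),'dist',np.linalg.norm(o).round(1)); return o,t
def down(yawdeg,tilt=0):
    y=np.radians(yawdeg); x=np.array([np.cos(y),np.sin(y),0]); z=np.array([0,0,-1.]); 
    return np.column_stack([x,np.cross(z,x),z])@Ro.from_euler('y',tilt,degrees=True).as_matrix()
def st():
    s=telemetry.read_state()
    for k in ['time_s','tool_pos','wrist_force','finger_gap','joint_positions']: print(k,np.round(s[k],4).tolist())
    return s
E
python3 -c "
from h import *
go([.42,-.25,.20],down(8.5))"
```

```text
offset [33.21, -26.62, 1.45] twist [-0.04, 0.0, 7.93] dist 42.6
```

```bash
python3 -m inch '[{"offset":[16.6,-13.3,0.7],"twist":[0,0,4],"fingers":0},{"offset":[16.6,-13.3,0.7],"twist":[0,0,4],"fingers":0},{"offset":[16.6,-13.3,0.7],"twist":[0,0,4],"fingers":0},{"offset":[16.6,-13.3,0.7],"twist":[0,0,4],"fingers":0},{"offset":[33.2,-26.6,1.4],"twist":[0,0,7.9],"fingers":0},{"offset":[33.2,-26.6,1.4],"twist":[0,0,7.9],"fingers":0},{"offset":[33.2,-26.6,1.4],"twist":[0,0,7.9],"fingers":0},{"offset":[33.2,-26.6,1.4],"twist":[0,0,7.9],"fingers":0},{"offset":[33.2,-26.6,1.4],"twist":[0,0,7.9],"fingers":0},{"offset":[33.2,-26.6,1.4],"twist":[0,0,7.9],"fingers":0},{"offset":[33.2,-26.6,1.4],"twist":[0,0,7.9],"fingers":0},{"offset":[33.2,-26.6,1.4],"twist":[0,0,7.9],"fingers":0}]'
python3 - <<'E'
from h import *
s=st(); save('wrist','w1')
E
```

```text
time_s: 1.35
tool_pos: [0.4196, -0.2509, 0.2004]
tool_rot: [[0.989, 0.148, -0.0], [0.148, -0.989, 0.001], [-0.0, -0.001, -1.0]]
wrist_force: [0.6, -0.4, -0.2]
finger_gap: 0.0951
time_s 1.35
tool_pos [0.4196, -0.2509, 0.2004]
wrist_force [0.5805, -0.3682, -0.1705]
finger_gap 0.0951
joint_positions [-0.6744, 0.3165, 1.9012, 0.0005, 0.9246, 0.7479]
```

View pics/w1.png

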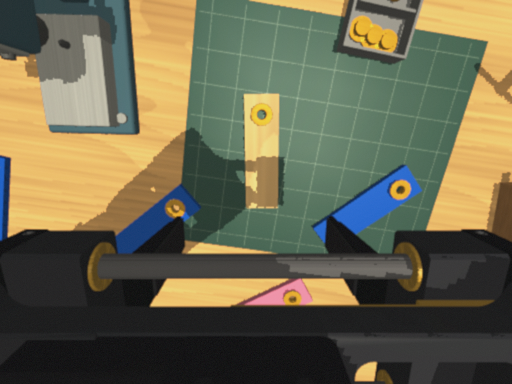

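The wrist view shows the whole bar, with its eye at about (261,114) and its corners near (244,94) and (282,208). The press bed's front-right is at top left, at about (112,125).

Run:
```python
from h import *
s=telemetry.read_state(); c=cam('wrist',s)
im=cv2.imread('pics/w1.png'); hsv=cv2.cvtColor(im,cv2.COLOR_BGR2HSV)
m=((hsv[...,0]<28)&(hsv[...,1]>45)&(hsv[...,2]>90)).astype(np.uint8)
m[:,:235]=0;m[:,295:]=0;m[:80]=0;m[215:]=0
m=cv2.morphologyEx(m,cv2.MORPH_CLOSE,np.ones((5,5)))
cs,_=cv2.findContours(m,0,1); k=max(cs,key=cv2.contourArea)
q=np.array([onz(c,*p[0],.01)[:2] for p in k],np.float32)
r=cv2.minAreaRect(q*1000);print(r)
print(cv2.boxPoints(cv2.minAreaRect(k)).round(1).tolist())
# ring
g=((hsv[...,1]>150)&(hsv[...,0]<30)&(hsv[...,0]>15)).astype(np.uint8); g[:,:240]=0;g[:,285:]=0;g[:90]=0;g[140:]=0
cs,_=cv2.findContours(g,0,1); k=max(cs,key=cv2.contourArea); e=cv2.minEnclosingCircle(k);print(e)
print('eye',onz(c,*e[0],.0135).round(4))
cv2.imwrite('pics/w1z.png',cv2.resize(im[80:220,190:330],None,fx=4,fy=4,interpolation=cv2.INTER_CUBIC))
```

```text
((454.2669372558594, -255.35321044921875), (150.95553588867188, 45.71179962158203), 9.005897521972656)
[[242.89999389648438, 93.30000305175781], [278.8999938964844, 92.69999694824219], [280.70001220703125, 207.89999389648438], [244.8000030517578, 208.5]]
((261.3157958984375, 114.21052551269531), 11.287574768066406)
eye [ 0.5036 -0.2478  0.0135]
```

View pics/w1z.png

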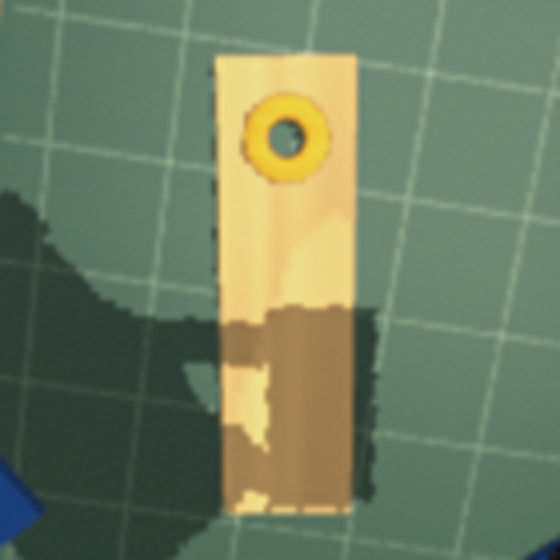

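```bash
python3 -c "
from h import *
go([.395,-.043,.20],down(7,-15)); print(down(7,-15))"
```

```text
offset [0.64, -20.94, 0.06] twist [0.15, -14.99, 1.46] dist 21.0
[[ 0.95872596  0.12186934 -0.25688985]
 [ 0.11771675 -0.99254615 -0.03154211]
 [-0.25881905  0.         -0.96592583]]
```

```bash
python3 -m inch '[{"offset":[0.6,-21,0],"twist":[0,15,1.5],"fingers":0},{"offset":[0.6,-21,0],"twist":[0,15,1.5],"fingers":0},{"offset":[0.6,-21,0],"twist":[0,15,1.5],"fingers":0},{"offset":[0.6,-21,0],"twist":[0,15,1.5],"fingers":0},{"offset":[0.6,-21,0],"twist":[0,15,1.5],"fingers":0},{"offset":[0.6,-21,0],"twist":[0,15,1.5],"fingers":0},{"offset":[0.6,-21,0],"twist":[0,15,1.5],"fingers":0},{"offset":[0.6,-21,0],"twist":[0,15,1.5],"fingers":0}]'
python3 - <<'E'
from h import *
s=st(); im=save('wrist','w2')
cv2.imwrite('pics/w2z.png',cv2.resize(im[:240,:,::-1][:, 110:400],None,fx=2.7,fy=2.5,interpolation=cv2.INTER_CUBIC))
E
```

```text
time_s: 2.2
tool_pos: [0.3949, -0.0438, 0.2006]
tool_rot: [[0.959, 0.12, 0.256], [0.114, -0.993, 0.035], [0.259, -0.004, -0.966]]
wrist_force: [0.4, -0.1, 0.9]
finger_gap: 0.095
time_s 2.2
tool_pos [0.3949, -0.0438, 0.2006]
wrist_force [0.4293, -0.1172, 0.9083]
finger_gap 0.095
joint_positions [-0.3636, 0.0994, 2.2428, 0.2276, 0.5803, 0.9109]
```

View pics/w2z.png

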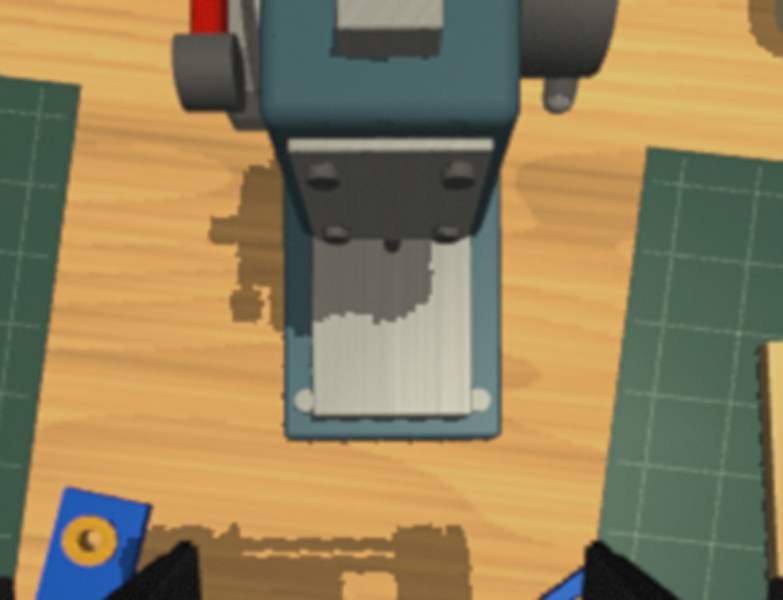

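The tilted wrist view shows the bed's front corners at zoomed (313,416) and (471,414), the foot corners at (286,439) and (500,437), and the pin just showing at (391,245).

Run:
```python
from h import *
s=telemetry.read_state(); c=cam('wrist',s)
f=lambda x,y:(110+(x+.5)/2.7-.5,(y+.5)/2.5-.5)
g=lambda x,y,z:onz(c,*f(x,y),z)[:2]
bl,br=g(313,416,.045),g(471,414,.045); fl,fr=g(286,439,.02),g(500,437,.02)
bl2,br2=g(313,250,.045),g(470,250,.045)
for n,a in dict(bl=bl,br=br,fl=fl,fr=fr,bl2=bl2,br2=br2).items(): print(n,a.round(4))
print('widths',np.linalg.norm(bl-br),np.linalg.norm(fl-fr))
an=lambda d:np.degrees(np.arctan2(d[1],d[0]))
print('yaw',an(bl-br)-90,an(fl-fr)-90,an(bl2-bl),an(br2-br))
for y in (6.5,7,7.5):
    u=np.array([np.cos(np.radians(y)),np.sin(np.radians(y))]); print(y,(bl+br)/2+.085*u,(fl+fr)/2+.095*u)
print('pin vis foot', g(391,250,.045), 'top vis', g(391,241,.057))
# head front-top edge at z=.21 x=-31: (287?,140)
a,b=g(263,122,.205),g(519,122,.205); print(a,b,np.linalg.norm(a-b))
K,R,p=c; print(p)
```

```text
bl [ 4.53e-01 -3.00e-04]
br [ 0.4627 -0.0727]
fl [0.4416 0.0146]
fr [ 0.4554 -0.0908]
bl2 [0.5355 0.0097]
br2 [ 0.5442 -0.0625]
widths 0.07306084682162695 0.1062568739336903
yaw 7.6518837352810465 7.452016214448889 6.936677598378238 7.157392914999627
6.5 [ 0.54229356 -0.02690956] [ 0.54287072 -0.02736374]
7 [ 0.54220637 -0.02617294] [ 0.54277327 -0.02654046]
7.5 [ 0.54211276 -0.02543711] [ 0.54266865 -0.02571806]
pin vis foot [ 0.53982622 -0.02617544] top vis [ 0.5398711  -0.02620265]
[0.51262982 0.00156252] [ 0.52002029 -0.06042904] 0.06243054185847467
[ 0.41954893 -0.04161792  0.38222583]
```

```bash
python3 -c "
from h import *
go([.41,-.262,.15],down(98))"
```

```text
offset [-2.34, 21.87, 4.51] twist [11.73, -11.87, -90.61] dist 22.5
```

```bash
python3 -m inch '[{"offset":[-2.3,21.9,4.5],"twist":[11.7,-11.9,-90.6],"fingers":0.25},{"offset":[-2.3,21.9,4.5],"twist":[11.7,-11.9,-90.6],"fingers":0.25},{"offset":[-2.3,21.9,4.5],"twist":[11.7,-11.9,-90.6],"fingers":0.25},{"offset":[-2.3,21.9,4.5],"twist":[11.7,-11.9,-90.6],"fingers":0.25},{"offset":[-2.3,21.9,4.5],"twist":[11.7,-11.9,-90.6],"fingers":0.25},{"offset":[-2.3,21.9,4.5],"twist":[11.7,-11.9,-90.6],"fingers":0.25},{"offset":[-2.3,21.9,4.5],"twist":[11.7,-11.9,-90.6],"fingers":0.25},{"offset":[-2.3,21.9,4.5],"twist":[11.7,-11.9,-90.6],"fingers":0.25},{"offset":[-2.3,21.9,4.5],"twist":[11.7,-11.9,-90.6],"fingers":0.25},{"offset":[-2.3,21.9,4.5],"twist":[11.7,-11.9,-90.6],"fingers":0.25},{"offset":[-2.3,21.9,4.5],"twist":[11.7,-11.9,-90.6],"fingers":0.25},{"offset":[-2.3,21.9,4.5],"twist":[11.7,-11.9,-90.6],"fingers":0.25},{"offset":[-2.3,21.9,4.5],"twist":[11.7,-11.9,-90.6],"fingers":0.25}]'
python3 -c "
from h import *
st()
go([.4099,-.2624,.06],down(189))"
```

```text
time_s: 3.55
tool_pos: [0.4102, -0.263, 0.1498]
tool_rot: [[-0.138, 0.99, -0.0], [0.99, 0.138, -0.0], [-0.0, -0.0, -1.0]]
wrist_force: [-0.0, -0.5, 0.1]
finger_gap: 0.0711
time_s 3.55
tool_pos [0.4102, -0.263, 0.1498]
wrist_force [-0.0455, -0.4909, 0.0777]
finger_gap 0.0711
joint_positions [-0.7056, 0.3845, 1.9636, -0.0008, 0.7936, -0.8438]
offset [0.07, -0.01, 8.98] twist [-0.04, -0.01, -91.05] dist 9.0
```

```bash
python3 -m inch '[{"offset":[0,0,9],"twist":[0,0,-91],"fingers":0.25},{"offset":[0,0,9],"twist":[0,0,-91],"fingers":0.25},{"offset":[0,0,9],"twist":[0,0,-91],"fingers":0.25},{"offset":[0,0,9],"twist":[0,0,-91],"fingers":0.25},{"offset":[0,0,9],"twist":[0,0,-91],"fingers":0.25},{"offset":[0,0,9],"twist":[0,0,-91],"fingers":0.25},{"offset":[0,0,9],"twist":[0,0,-91],"fingers":0.25},{"offset":[0,0,9],"twist":[0,0,-91],"fingers":0.25},{"offset":[0,0,9],"twist":[0,0,-91],"fingers":0.25},{"offset":[0,0,9],"twist":[0,0,-91],"fingers":0.25},{"offset":[0,0,9],"twist":[0,0,-91],"fingers":0.25},{"offset":[0,0,9],"twist":[0,0,-91],"fingers":0.25},{"offset":[0,0,9],"twist":[0,0,-91],"fingers":0.25}]'
python3 -c "
from h import *
st()
go([.4099,-.2624,.003],down(189)); save('wrist','w3')"
```

```text
time_s: 4.85
tool_pos: [0.4099, -0.2635, 0.0597]
tool_rot: [[-0.989, -0.151, -0.001], [-0.151, 0.989, -0.0], [0.001, 0.0, -1.0]]
wrist_force: [0.0, 0.1, -1.2]
finger_gap: 0.0713
time_s 4.85
tool_pos [0.4099, -0.2635, 0.0597]
wrist_force [0.0032, 0.1249, -1.1995]
finger_gap 0.0713
joint_positions [-0.7068, 0.5347, 2.0412, -0.0007, 0.5661, -2.4285]
offset [-0.02, 0.11, 5.67] twist [0.0, -0.03, -0.32] dist 5.7
```

View pics/w3.png

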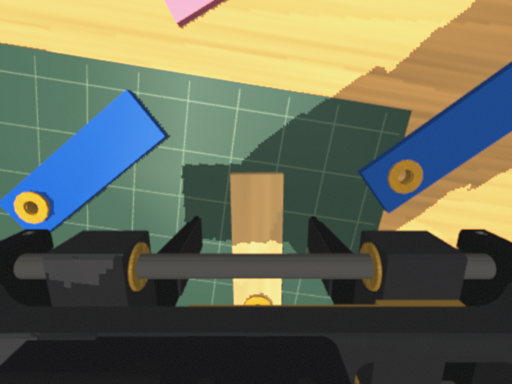

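The bar end at (257,173) is centred between the fingers, and the blue bars are clear. I'll go down and close.

```bash
python3 -m inch '[{"offset":[0,0.1,3],"twist":[0,0,-0.3],"fingers":0.25},{"offset":[0,0.1,5],"twist":[0,0,-0.3],"fingers":0.25},{"offset":[0,0.1,5.6],"twist":[0,0,-0.3],"fingers":0.25},{"offset":[0,0.1,5.7],"twist":[0,0,-0.3],"fingers":0.25},{"offset":[0,0.1,5.7],"twist":[0,0,-0.3],"fingers":0.25},{"offset":[0,0.1,5.7],"twist":[0,0,-0.3],"fingers":0.7},{"offset":[0,0.1,5.7],"twist":[0,0,-0.3],"fingers":0.7},{"offset":[0,0.1,5.7],"twist":[0,0,-0.3],"fingers":0.7},{"offset":[0,0.1,5.7],"twist":[0,0,-0.3],"fingers":0.7},{"offset":[0,0.1,5.7],"twist":[0,0,-0.3],"fingers":0.7},{"offset":[0,0.1,5.7],"twist":[0,0,-0.3],"fingers":0.7},{"offset":[0,0.1,5.7],"twist":[0,0,-0.3],"fingers":0.7}]' 30
```

```text
time_s: 6.1
tool_pos: [0.4098, -0.2625, 0.003]
tool_rot: [[-0.988, -0.157, -0.0], [-0.157, 0.988, -0.0], [0.0, -0.0, -1.0]]
wrist_force: [-0.6, 1.5, 5.7]
finger_gap: 0.0437
```

```bash
python3 -m inch '[{"offset":[0,0,-3],"twist":[0,0,0],"fingers":0.7},{"offset":[0,0,-6.5],"twist":[0,0,0],"fingers":0.7},{"offset":[0,0,-6.5],"twist":[0,0,0],"fingers":0.7},{"offset":[0,0,-6.5],"twist":[0,0,0],"fingers":0.7}]'
python3 -c "
from h import *
st(); pin=np.array([.542,-.026]); y=np.radians(7.1); u=np.array([np.cos(y),np.sin(y)]); v=np.array([-u[1],u[0]])
p=pin-.095*u
go([*(p-.12*v),.068],down(187.1)); go([*p,.068],down(187.1)); 
c=save('scene','s4'); t=save('top','t4')
cv2.imwrite('pics/s4z.png',cv2.resize(c[150:260,100:260,::-1],None,fx=5,fy=5,interpolation=cv2.INTER_CUBIC))"
```

```text
time_s: 6.5
tool_pos: [0.41, -0.2625, 0.0683]
tool_rot: [[-0.988, -0.157, 0.001], [-0.157, 0.988, -0.001], [-0.001, -0.001, -1.0]]
wrist_force: [-0.6, 0.1, -0.9]
finger_gap: 0.0436
time_s 6.5
tool_pos [0.41, -0.2625, 0.0683]
wrist_force [-0.6445, 0.1208, -0.8926]
finger_gap 0.0436
joint_positions [-0.7051, 0.5183, 2.0376, -0.0008, 0.5844, -2.4327]
offset [-6.85, 9.61, 0.02] twist [-0.07, 0.03, 1.92] dist 11.8
offset [-7.25, 21.61, 0.0] twist [-0.07, 0.03, 1.92] dist 22.8
```

View pics/s4z.png

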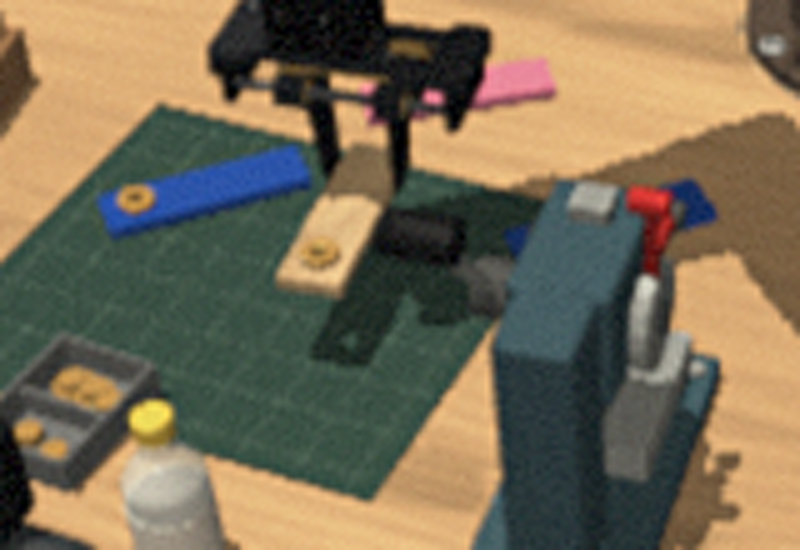

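The scene view shows the bar held level, with its eye at zoom (318,252). I'll check that for sag.

```bash
python3 -c "
from h import *
c=cam('scene')
for z in (.06,.07,.079,.09): print(z,proj(c,[.5040,-.2476,z]).round(1), (proj(c,[.504,-.2476,z])-[100,150])*5)
c=cam('top');print(proj(c,[.504,-.2476,.079]))
im=cv2.imread('pics/t4.png');h=cv2.cvtColor(im,cv2.COLOR_BGR2HSV);m=((h[...,1]>120)&(h[...,0]<32)&(h[...,0]>12)).astype(np.uint8);m[:,:325]=0;m[:,350:]=0;m[:170]=0;m[215:]=0
n,l,s,ce=cv2.connectedComponentsWithStats(m);print(s,ce)
"
```

```text
0.06 [164.1 205. ] [320.6559933  274.75870189]
0.07 [163.8 202.7] [318.91516683 263.48905337]
0.079 [163.5 200.7] [317.33536965 253.26186579]
0.09 [163.1 198.1] [315.38749067 240.65181428]
[338.0436707  189.93263599]
[[     0      0    512    384 196597]
 [   338    187      4      5     11]] [[255.4952924  191.50015514]
 [339.63636364 188.72727273]]
```

```bash
python3 -m inch '[{"offset":[-3.4,4.8,0],"twist":[0,0,1.9],"fingers":0.7},{"offset":[-6.9,9.6,0],"twist":[0,0,1.9],"fingers":0.7},{"offset":[-6.9,9.6,0],"twist":[0,0,1.9],"fingers":0.7},{"offset":[-7.0,12.6,0],"twist":[0,0,1.9],"fingers":0.7},{"offset":[-7.1,15.6,0],"twist":[0,0,1.9],"fingers":0.7},{"offset":[-7.1,18.6,0],"twist":[0,0,1.9],"fingers":0.7},{"offset":[-7.2,20.6,0],"twist":[0,0,1.9],"fingers":0.7},{"offset":[-7.2,21.6,0],"twist":[0,0,1.9],"fingers":0.7},{"offset":[-7.2,21.6,0],"twist":[0,0,1.9],"fingers":0.7},{"offset":[-7.2,21.6,0],"twist":[0,0,1.9],"fingers":0.7}]'
python3 -c "
from h import *
st(); pin=np.array([.542,-.026]); y=np.radians(7.1); u=np.array([np.cos(y),np.sin(y)]); 
p=pin-.095*u
go([*p,.060],down(187.1));go([*p,.048],down(187.1)) 
c=save('scene','s5'); t=save('top','t5')
cv2.imwrite('pics/s5z.png',np.hstack([cv2.resize(c[170:280,170:270,::-1],None,fx=4,fy=4,interpolation=cv2.INTER_CUBIC),cv2.resize(t[125:235,240:330,::-1],None,fx=4,fy=4,interpolation=cv2.INTER_CUBIC)]))"
```

```text
time_s: 7.6
tool_pos: [0.4469, -0.038, 0.0668]
tool_rot: [[-0.992, -0.124, -0.002], [-0.124, 0.992, 0.001], [0.002, 0.001, -1.0]]
wrist_force: [-0.2, -0.4, -1.5]
finger_gap: 0.0438
time_s 7.6
tool_pos [0.4469, -0.038, 0.0668]
wrist_force [-0.1926, -0.3605, -1.4879]
finger_gap 0.0438
joint_positions [-0.2324, 0.4863, 2.1273, 0.0003, 0.5297, -1.9277]
offset [-0.09, 0.02, 0.68] twist [0.04, -0.09, 0.02] dist 0.7
offset [-0.09, 0.02, 1.88] twist [0.04, -0.09, 0.02] dist 1.9
```

View pics/s5z.png

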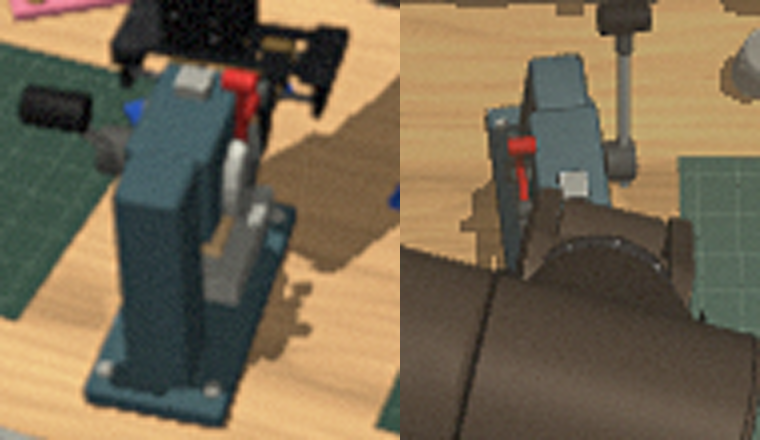

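The views show the bar end inside the throat and nothing touched, but the pin is hidden. I'll lower by feel.

```bash
python3 -m inch '[{"offset":[-0.1,0,0.4],"twist":[0,0,0],"fingers":0.7},{"offset":[-0.1,0,0.8],"twist":[0,0,0],"fingers":0.7},{"offset":[-0.1,0,1.2],"twist":[0,0,0],"fingers":0.7},{"offset":[-0.1,0,1.2],"twist":[0,0,0],"fingers":0.7}]'
python3 -m inch '[{"offset":[0,0,0.3],"twist":[0,0,0],"fingers":0.7},{"offset":[0,0,0.6],"twist":[0,0,0],"fingers":0.7},{"offset":[0,0,0.6],"twist":[0,0,0],"fingers":0.7}]'
```

```text
time_s: 8.1
tool_pos: [0.4476, -0.0383, 0.0544]
tool_rot: [[-0.992, -0.123, -0.002], [-0.123, 0.992, 0.001], [0.002, 0.001, -1.0]]
wrist_force: [0.1, 0.0, 0.2]
finger_gap: 0.0436
time_s: 8.4
tool_pos: [0.4476, -0.0383, 0.0482]
tool_rot: [[-0.992, -0.123, -0.002], [-0.123, 0.992, 0.001], [0.002, 0.001, -1.0]]
wrist_force: [-0.8, -0.8, -0.5]
finger_gap: 0.0438
```

```bash
python3 -m inch '[{"offset":[0,0,0.1],"twist":[0,0,0],"fingers":0.7},{"offset":[0,0,0.15],"twist":[0,0,0],"fingers":0.7},{"offset":[0,0,0.15],"twist":[0,0,0],"fingers":0.7}]'
python3 -c "
from h import *
c=save('scene','s6')
cv2.imwrite('pics/s6z.png',cv2.resize(c[190:270,180:260,::-1],None,fx=7,fy=7,interpolation=cv2.INTER_CUBIC))
c=cam('scene'); u=np.array([np.cos(np.radians(7.1)),np.sin(np.radians(7.1))]);v=np.array([-u[1],u[0]]); P=np.array([.542,-.026])
for x,y,z in [(25,22,10),(25,22,0),(-20,22,10),(-20,22,0),(0,14,13)]: print((proj(c,[*(P+u*x/1000+v*y/1000),.045+z/1000])-[180,190])*7)
"
```

```text
time_s: 8.7
tool_pos: [0.4477, -0.0383, 0.0476]
tool_rot: [[-0.992, -0.123, -0.002], [-0.123, 0.992, 0.0], [0.001, 0.001, -1.0]]
wrist_force: [-3.7, 0.2, 18.5]
finger_gap: 0.0434
[312.69601044 325.72521576]
[313.32263021 341.55864653]
[339.79760148 257.50752779]
[340.28525394 273.25798086]
[310.69373525 279.67081179]
```

View pics/s6z.png

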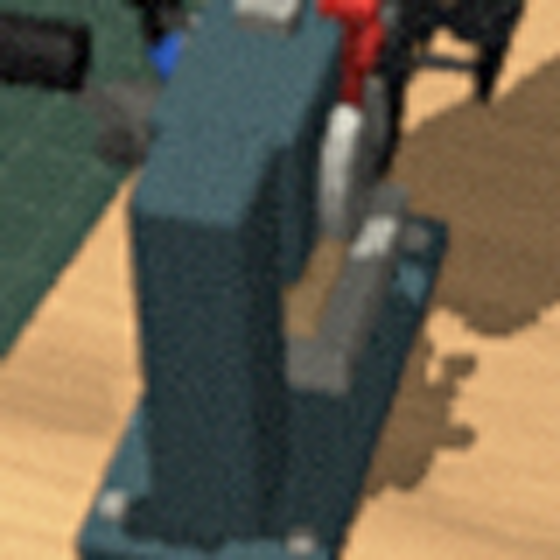

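```bash
python3 -m inch '[{"offset":[0,0,-0.04],"twist":[0,0,0],"fingers":0.6},{"offset":[0,0,-0.04],"twist":[0,0,0],"fingers":0.35},{"offset":[0,0,-0.04],"twist":[0,0,0],"fingers":0.25},{"offset":[0,0,-0.04],"twist":[0,0,0],"fingers":0.25},{"offset":[0,0,-0.04],"twist":[0,0,0],"fingers":0.25}]'
python3 -m inch '[{"offset":[0,0,-3],"twist":[0,0,0],"fingers":0.25},{"offset":[0,0,-7],"twist":[0,0,0],"fingers":0.25},{"offset":[0,0,-11],"twist":[0,0,0],"fingers":0.25},{"offset":[0,0,-15],"twist":[0,0,0],"fingers":0.25},{"offset":[0,0,-15],"twist":[0,0,0],"fingers":0.25},{"offset":[0,0,-15],"twist":[0,0,0],"fingers":0.25}]'
python3 -c "
from h import *
st();save('wrist','w7')
c=save('scene','s7')
cv2.imwrite('pics/s7z.png',cv2.resize(c[190:270,180:260,::-1],None,fx=7,fy=7,interpolation=cv2.INTER_CUBIC))"
```

```text
time_s: 9.25
tool_pos: [0.4476, -0.0383, 0.0479]
tool_rot: [[-0.992, -0.123, -0.002], [-0.123, 0.992, 0.001], [0.002, 0.001, -1.0]]
wrist_force: [0.1, -0.2, -0.1]
finger_gap: 0.0689
time_s: 9.85
tool_pos: [0.448, -0.0384, 0.1982]
tool_rot: [[-0.992, -0.123, -0.0], [-0.123, 0.992, 0.0], [0.0, 0.0, -1.0]]
wrist_force: [0.3, -0.7, -0.2]
finger_gap: 0.0714
time_s 9.85
tool_pos [0.448, -0.0384, 0.1982]
wrist_force [0.3076, -0.7182, -0.1975]
finger_gap 0.0714
joint_positions [-0.2326, 0.2645, 1.99, 0.0002, 0.8873, -1.9268]
```

View pics/w7.png

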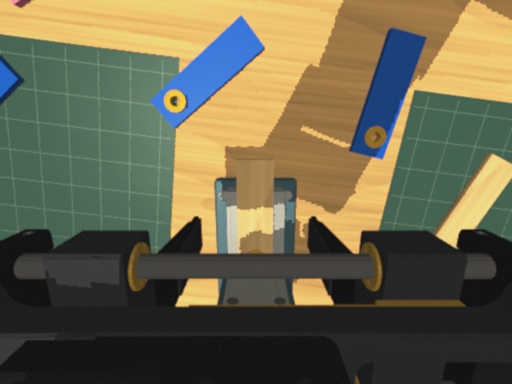

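View pics/s7z.png

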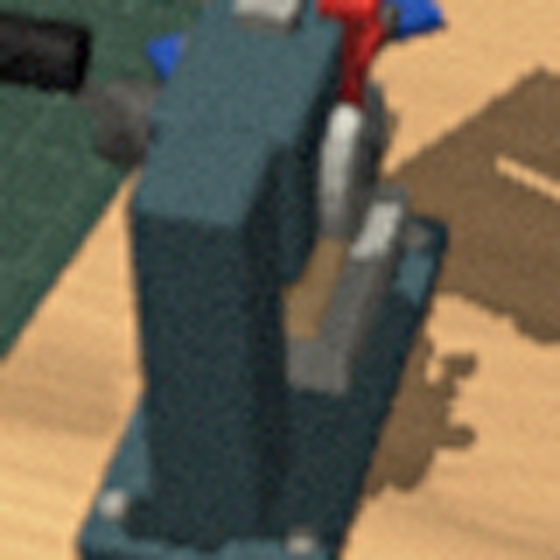

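The wrist view shows the bar lying on the bed, its plain end at (255,159), aligned with the press. I'll compare that with the prediction.

```bash
python3 -c "
from h import *
s=telemetry.read_state();c=cam('wrist',s)
im=cv2.imread('pics/w7.png');cv2.imwrite('pics/w7z.png',cv2.resize(im[140:270,200:310],None,fx=5,fy=4.5,interpolation=cv2.INTER_CUBIC))
u=np.array([np.cos(np.radians(7.1)),np.sin(np.radians(7.1))]);v=np.array([-u[1],u[0]]); P=np.array([.542,-.026])
for x,y,z in [(-125,22,10),(-125,-22,10),(-90,22,10),(-60,-22,10),(-60,22,10),(-14,0,13.5),(0,0,13.5)]: print(x,y,((proj(c,[*(P+u*x/1000+v*y/1000),.045+z/1000])-[200,140])*[5,4.5]).round(0))
"
```

```text
-125 22 [371.  92.]
-125 -22 [180.  92.]
-90 22 [369. 225.]
-60 -22 [185. 333.]
-60 22 [366. 333.]
-14 0 [276. 496.]
0 0 [275. 542.]
```

View pics/w7z.png

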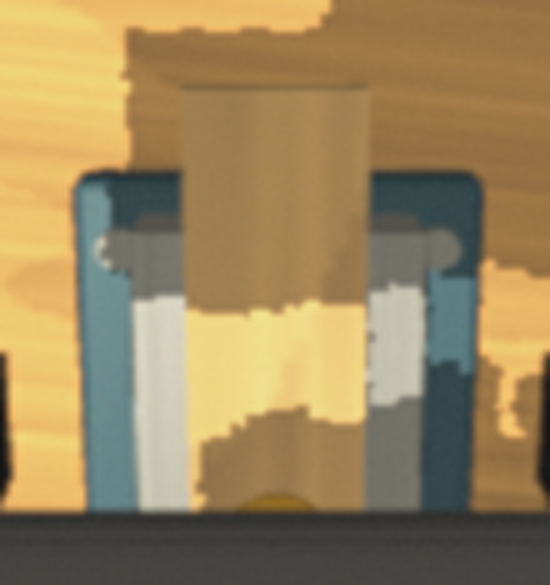

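```bash
python3 -c "
from h import *
R=[]
u=np.array([np.cos(np.radians(7.1)),np.sin(np.radians(7.1))]);v=np.array([-u[1],u[0]]); P=np.array([.542,-.026])
for n in ('top','scene'):
    im=cv2.imread(f'pics/{n}0.png');h=cv2.cvtColor(im,cv2.COLOR_BGR2HSV);m=(((h[...,0]<6)|(h[...,0]>174))&(h[...,1]>150)&(h[...,2]>90)).astype(np.uint8)
    x0,y0,x1,y1=(255,145,285,185) if n=='top' else (215,175,260,215)
    M=np.zeros_like(m);M[y0:y1,x0:x1]=m[y0:y1,x0:x1]
    ys,xs=np.nonzero(M);print(n,xs.min(),xs.max(),ys.min(),ys.max())
    for r in range(ys.min(),ys.max()+1): print(r,xs[ys==r].min(),xs[ys==r].max(),end='; ')
    c=cam(n);print()
    for x,y,z in [(32,32,250),(32,44,250),(32,56,250)]: print(proj(c,[*(P+u*x/1000+v*y/1000),z/1000]).round(1))
"
```

```text
top 267 273 159 174
159 271 272; 160 267 273; 161 267 273; 162 267 273; 163 268 268; Traceback (most recent call last):
  File "<string>", line 10, in <module>
    for r in range(ys.min(),ys.max()+1): print(r,xs[ys==r].min(),xs[ys==r].max(),end='; ')
                                                 ~~~~~~~~~~~~~^^
    return umr_minimum(a, axis, None, out, keepdims, initial, where)
ValueError: zero-size array to reduction operation minimum which has no identity
```

```bash
python3 -c "
from h import *
u=np.array([np.cos(np.radians(7.1)),np.sin(np.radians(7.1))]);v=np.array([-u[1],u[0]]); P=np.array([.542,-.026])
for n in ('top','scene'):
    c=cam(n);print(n)
    for x,y,z in [(32,32,250),(32,44,250),(32,56,250),(-13,44,205)]: print(proj(c,[*(P+u*x/1000+v*y/1000),z/1000]).round(1))
C=[ray(cam('top'),270,161),ray(cam('scene'),230,189.8)]
x,e=tri(C);print(x,e,(x[:2]-P)@u,(x[:2]-P)@v)
"
```

```text
top
[273.4 160.5]
[270.  160.9]
[266.5 161.3]
[271.  176.6]
scene
[225.5 189.8]
[229.6 190.4]
[233.7 191.1]
[233.9 193. ]
[0.56725336 0.02200737 0.25173133] [np.float64(0.0004808842976007146), np.float64(0.0004808842976008036)] 0.03099350202937242 0.04451789396876429
```

```bash
cat >> h.py <<'E'
PY=np.radians(7.1); PU=np.array([np.cos(PY),np.sin(PY),0]); PV=np.array([-PU[1],PU[0],0]); PIN=np.array([.542,-.026,0]); ZZ=np.array([0,0,1.])
def pw(x,y,z): return PIN+(PU*x+PV*y+ZZ*z)/1000
def wp(p): d=np.array(p)-PIN; return (np.array([d@PU,d@PV,d[2]])*1000).round(1)
E
python3 -c "
from h import *
s=telemetry.read_state();print(wp(s['tool_pos']))
for q in [(-95,20,310),(70,44,310),(70,44,242)]: go(pw(*q),down(187.1))
"
```

```text
[-95.4  -0.5 196.9]
offset [-0.0, 2.06, -11.31] twist [0.08, -0.19, -0.04] dist 11.5
offset [-16.5, 4.47, -11.36] twist [0.08, -0.19, -0.04] dist 20.5
offset [-16.52, 4.46, -4.56] twist [0.08, -0.19, -0.04] dist 17.7
```

```bash
python3 -m inch '[{"offset":[0,1,-4],"twist":[0,0,0],"fingers":1},{"offset":[0,2,-8],"twist":[0,0,0],"fingers":1},{"offset":[0,2,-11.3],"twist":[0,0,0],"fingers":1},{"offset":[-4,3,-11.3],"twist":[0,0,0],"fingers":1},{"offset":[-8,4,-11.3],"twist":[0,0,0],"fingers":1},{"offset":[-12,4.5,-11.3],"twist":[0,0,0],"fingers":1},{"offset":[-16.5,4.5,-11.3],"twist":[0,0,0],"fingers":1},{"offset":[-16.5,4.5,-11.3],"twist":[0,0,0],"fingers":1},{"offset":[-16.5,4.5,-11.3],"twist":[0,0,0],"fingers":1},{"offset":[-16.5,4.5,-8],"twist":[0,0,0],"fingers":1},{"offset":[-16.5,4.5,-4.6],"twist":[0,0,0],"fingers":1},{"offset":[-16.5,4.5,-4.6],"twist":[0,0,0],"fingers":1},{"offset":[-16.5,4.5,-4.6],"twist":[0,0,0],"fingers":1}]'
python3 -c "
from h import *
s=st();print(wp(s['tool_pos']));c=save('scene','s8');w=save('wrist','w8')
cv2.imwrite('pics/s8z.png',np.hstack([cv2.resize(c[150:230,180:260,::-1],None,fx=5,fy=5,interpolation=cv2.INTER_CUBIC),w[...,::-1][:380][:, 130:390].copy()[:400] if False else cv2.resize(w[...,::-1],(400,400))]))
"
```

```text
time_s: 11.25
tool_pos: [0.6053, 0.0265, 0.2429]
tool_rot: [[-0.992, -0.123, -0.004], [-0.123, 0.992, 0.001], [0.004, 0.002, -1.0]]
wrist_force: [0.1, -0.4, -0.5]
finger_gap: 0.0009
time_s 11.25
tool_pos [0.6053, 0.0265, 0.2429]
wrist_force [0.0943, -0.377, -0.4962]
finger_gap 0.0009
joint_positions [-0.0656, 0.4389, 1.5692, 0.0008, 1.1379, -1.7597]
[ 69.3  44.2 242.9]
```

View pics/s8z.png

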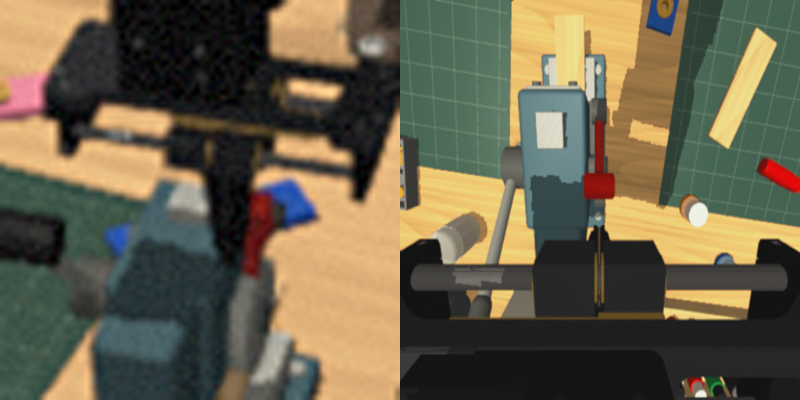

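```bash
python3 -m inch '[{"offset":[1.7,0,0.1],"twist":[0,0,0],"fingers":1},{"offset":[2.5,0,-0.4],"twist":[0,0,0],"fingers":1},{"offset":[3.25,0,-0.9],"twist":[0,0,0],"fingers":1},{"offset":[4.0,0,-1.3],"twist":[0,0,0],"fingers":1},{"offset":[4.8,0,-1.6],"twist":[0,0,0],"fingers":1},{"offset":[5.6,0,-1.8],"twist":[0,0,0],"fingers":1},{"offset":[6.4,0,-2],"twist":[0,0,0],"fingers":1},{"offset":[7.2,0,-2.1],"twist":[0,0,0],"fingers":1},{"offset":[8.1,0,-2.1],"twist":[0,0,0],"fingers":1},{"offset":[8.9,0,-2.1],"twist":[0,0,0],"fingers":1},{"offset":[9.7,0,-2.1],"twist":[0,0,0],"fingers":1},{"offset":[10.5,0,-1.7],"twist":[0,0,0],"fingers":1},{"offset":[11.3,0,-1.3],"twist":[0,0,0],"fingers":1},{"offset":[12.1,0,-0.8],"twist":[0,0,0],"fingers":1},{"offset":[12.9,0,-0.2],"twist":[0,0,0],"fingers":1},{"offset":[12.9,0,-0.2],"twist":[0,0,0],"fingers":1}]'
python3 -c "
from h import *
s=st();print(wp(s['tool_pos']));c=save('scene','s9');w=save('wrist','w9')
cv2.imwrite('pics/s9z.png',np.hstack([cv2.resize(c[150:230,180:260,::-1],None,fx=5,fy=5,interpolation=cv2.INTER_CUBIC),cv2.resize(w[...,::-1],(400,400))]))
"
```

```text
time_s: 12.95
tool_pos: [0.4768, 0.0106, 0.2455]
tool_rot: [[-0.992, -0.123, -0.003], [-0.123, 0.992, 0.001], [0.003, 0.001, -1.0]]
wrist_force: [-0.9, -0.2, 0.0]
finger_gap: 0.0
time_s 12.95
tool_pos [0.4768, 0.0106, 0.2455]
wrist_force [-0.9102, -0.1546, 0.0178]
finger_gap 0.0
joint_positions [-0.1167, 0.246, 1.8653, 0.0007, 1.0334, -1.8108]
[-60.2  44.4 245.5]
```

View pics/s9z.png

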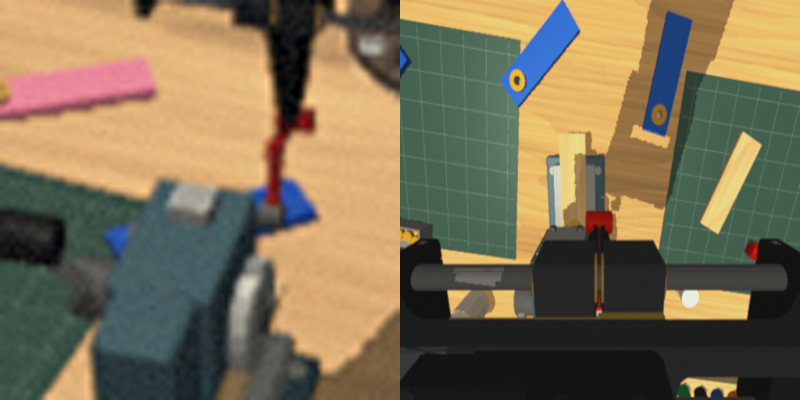

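```bash
python3 -m inch '[{"offset":[0,0,-1.2],"twist":[0,0,0],"fingers":1},{"offset":[1.2,0,-1.2],"twist":[0,0,0],"fingers":1},{"offset":[1.2,0,-1.2],"twist":[0,0,0],"fingers":1},{"offset":[1.2,0,-0.6],"twist":[0,0,0],"fingers":1},{"offset":[1.2,0,0],"twist":[0,0,0],"fingers":1},{"offset":[1.2,0,0.4],"twist":[0,0,0],"fingers":1},{"offset":[1.2,0,0.7],"twist":[0,0,0],"fingers":1},{"offset":[1.2,0,0.7],"twist":[0,0,0],"fingers":1}]'
python3 -c "
from h import *
s=st();print(wp(s['tool_pos']))"
```

```text
time_s: 13.85
tool_pos: [0.4659, 0.0092, 0.2388]
tool_rot: [[-0.992, -0.123, -0.003], [-0.123, 0.992, 0.001], [0.002, 0.001, -1.0]]
wrist_force: [-0.2, 1.0, 0.3]
finger_gap: 0.0006
time_s 13.85
tool_pos [0.4659, 0.0092, 0.2388]
wrist_force [-0.1658, 1.0213, 0.2579]
finger_gap 0.0006
joint_positions [-0.1226, 0.2373, 1.8984, 0.0007, 1.0085, -1.8167]
[-71.1  44.3 238.8]
```

```bash
python3 -m inch '[{"offset":[0,0,0.1],"twist":[0,0,0],"fingers":1},{"offset":[0,0,0.2],"twist":[0,0,0],"fingers":1},{"offset":[0,0,0.2],"twist":[0,0,0],"fingers":1}]'
python3 -m inch '[{"offset":[0,0,0.1],"twist":[0,0,0],"fingers":1},{"offset":[0,0,0.15],"twist":[0,0,0],"fingers":1},{"offset":[0,0,0.15],"twist":[0,0,0],"fingers":1}]'
```

```text
time_s: 14.15
tool_pos: [0.4661, 0.0091, 0.2378]
tool_rot: [[-0.992, -0.123, -0.001], [-0.123, 0.992, 0.001], [0.001, 0.001, -1.0]]
wrist_force: [-4.3, 0.5, 13.0]
finger_gap: 0.0005
time_s: 14.45
tool_pos: [0.4661, 0.0091, 0.2377]
tool_rot: [[-0.992, -0.123, -0.0], [-0.123, 0.992, 0.0], [0.0, 0.0, -1.0]]
wrist_force: [-6.8, -0.0, 17.1]
finger_gap: 0.0003
```

```bash
python3 -m inch '[{"offset":[0,0,-4],"twist":[0,0,0],"fingers":0.9},{"offset":[0,0,-8],"twist":[0,0,0],"fingers":0.6},{"offset":[0,0,-10],"twist":[0,0,0],"fingers":0.3},{"offset":[-4,-2,-10],"twist":[0,0,0],"fingers":0.3},{"offset":[-8,-6,-10],"twist":[0,0,0],"fingers":0.3},{"offset":[-10,-10,-10],"twist":[0,0,0],"fingers":0.3},{"offset":[-10,-10,-10],"twist":[0,0,0],"fingers":0.3},{"offset":[-10,-10,-10],"twist":[0,0,0],"fingers":0.3}]'
python3 - <<'E'
from h import *
s=st();print(wp(s['tool_pos']))
c=save('scene','s10');w=save('wrist','w10');t=save('top','t10')
cv2.imwrite('pics/s10z.png',np.hstack([cv2.resize(c[150:230,170:250,::-1],None,fx=5,fy=5,interpolation=cv2.INTER_CUBIC),cv2.resize(w[...,::-1],(400,400))]))
print(wp(tri([ray(cam('top'),296,129.8),ray(cam('scene'),184.2,194.5)])[0]))
for n in('top','scene'): print(proj(cam(n),pw(126,-55,282)))
for q in [(126,-55,320),(126,-55,263)]: go(pw(*q),down(187.1))
E
```

```text
time_s: 15.25
tool_pos: [0.5778, -0.0785, 0.3368]
tool_rot: [[-0.993, -0.121, -0.001], [-0.121, 0.993, 0.001], [0.001, 0.001, -1.0]]
wrist_force: [-0.1, 0.6, 0.3]
finger_gap: 0.0586
time_s 15.25
tool_pos [0.5778, -0.0785, 0.3368]
wrist_force [-0.1249, 0.596, 0.2852]
finger_gap 0.0586
joint_positions [-0.2485, 0.3331, 1.4854, 0.0005, 1.3245, -1.9412]
[ 29.1 -56.5 336.8]
[120.7 -55.2 286.7]
[295.51257902 128.85062128]
[183.61785162 197.10138321]
offset [-9.75, -0.01, 1.8] twist [0.02, 0.01, 0.0] dist 9.9
offset [-9.75, -0.01, 7.5] twist [0.02, 0.01, 0.0] dist 12.3
```

View pics/s10z.png

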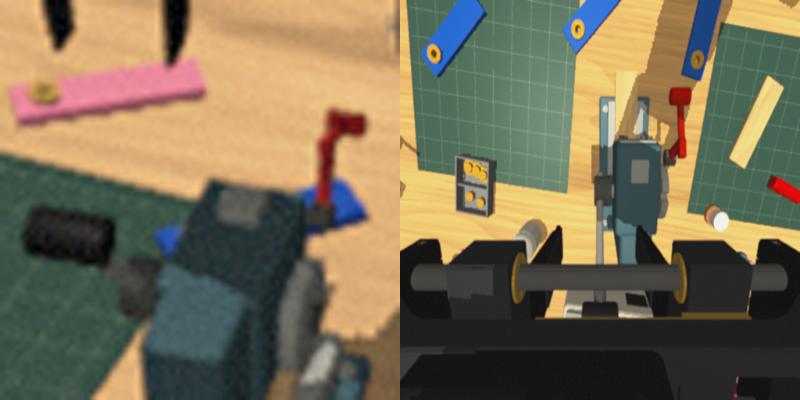

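The catch is flipped to the front, and the handle appears at zoom (68,235) as predicted. I'll go over it and down.

```bash
python3 -c "
from h import *
c=cam('scene')
for a in (1.7,1.85,1.95):
  f=np.pi/4+a; print(a,(proj(c,pw(-13+63.6*np.cos(f),44,205+63.6*np.sin(f)))-[170,150])*5)"
python3 -m inch '[{"offset":[-3.5,0,0],"twist":[0,0,0],"fingers":0.3},{"offset":[-7,0,0],"twist":[0,0,0],"fingers":0.3},{"offset":[-9.7,0,0],"twist":[0,0,0],"fingers":0.3},{"offset":[-9.7,0,0],"twist":[0,0,0],"fingers":0.3},{"offset":[-9.7,0,2],"twist":[0,0,0],"fingers":0.3},{"offset":[-9.7,0,4],"twist":[0,0,0],"fingers":0.3},{"offset":[-9.7,0,4],"twist":[0,0,0],"fingers":0.3}]'
python3 - <<'E'
from h import *
s=st();print(wp(s['tool_pos']))
c=save('scene','s11');w=save('wrist','w11')
cv2.imwrite('pics/s11z.png',np.hstack([cv2.resize(c[150:230,150:230,::-1],None,fx=5,fy=5,interpolation=cv2.INTER_CUBIC),cv2.resize(w[184:,150:350,::-1],(400,400))]))
E
```

```text
1.7 [340.56857827 112.83888959]
1.85 [342.86287567 118.41820908]
1.95 [344.09530171 123.28106492]
time_s: 16.1
tool_pos: [0.6717, -0.0641, 0.2962]
tool_rot: [[-0.992, -0.124, -0.003], [-0.124, 0.992, 0.001], [0.003, 0.002, -1.0]]
wrist_force: [-1.0, 0.8, -0.8]
finger_gap: 0.0666
time_s 16.1
tool_pos [0.6717, -0.0641, 0.2962]
wrist_force [-0.9793, 0.82, -0.8263]
finger_gap 0.0666
joint_positions [-0.1931, 0.5059, 1.3109, 0.0005, 1.3284, -1.8888]
[124.  -53.8 296.2]
```

View pics/s11z.png

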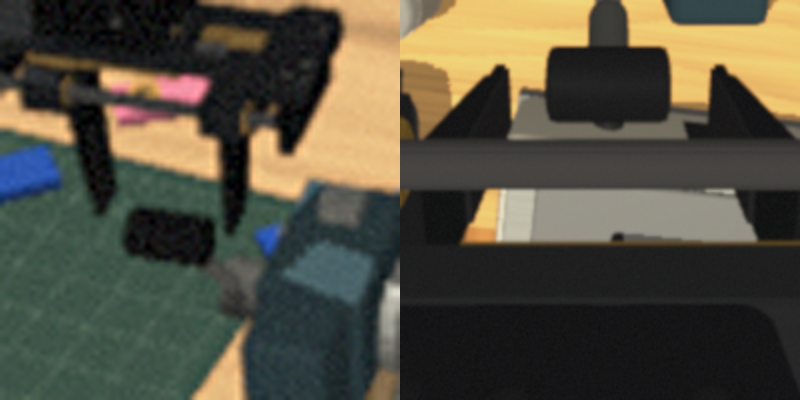

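```bash
python3 -m inch '[{"offset":[-0.2,-0.1,1.5],"twist":[0,0,0],"fingers":0.3},{"offset":[-0.2,-0.1,3],"twist":[0,0,0],"fingers":0.3},{"offset":[-0.2,-0.1,3.3],"twist":[0,0,0],"fingers":0.3},{"offset":[-0.2,-0.1,3.3],"twist":[0,0,0],"fingers":0.7},{"offset":[-0.2,-0.1,3.3],"twist":[0,0,0],"fingers":0.7},{"offset":[-0.2,-0.1,3.3],"twist":[0,0,0],"fingers":0.7},{"offset":[-0.2,-0.1,3.3],"twist":[0,0,0],"fingers":0.7},{"offset":[-0.2,-0.1,3.3],"twist":[0,0,0],"fingers":0.7}]' 35
python3 - <<'E'
from h import *
s=st();p=wp(s['tool_pos']);print(p)
h0=np.array([32-150*np.sin(-.68),165+150*np.cos(.68)])
for L in (.2,.4,.6,.8,1,1.2,1.3,1.4,1.5,1.55,1.6):
  a=L-.68; d=np.array([32-150*np.sin(a),165+150*np.cos(a)])-h0
  print(L,'offset x',(-d[0]/10).round(2),'z',(-d[1]/10).round(2))
c=save('scene','s12')
cv2.imwrite('pics/s12z.png',cv2.resize(c[150:230,150:230,::-1],None,fx=5,fy=5,interpolation=cv2.INTER_CUBIC))
E
```

```text
time_s: 17.0
tool_pos: [0.6752, -0.0646, 0.2668]
tool_rot: [[-0.992, -0.125, 0.002], [-0.125, 0.992, 0.001], [-0.002, 0.001, -1.0]]
wrist_force: [-0.2, 4.5, 2.9]
finger_gap: 0.0437
time_s 17.0
tool_pos [0.6752, -0.0646, 0.2668]
wrist_force [-0.1619, 4.4751, 2.8546]
finger_gap 0.0437
joint_positions [-0.1932, 0.5281, 1.3487, 0.0013, 1.2632, -1.8893]
[127.4 -54.8 266.8]
0.2 offset x 2.51 z -1.64
0.4 offset x 5.29 z -2.75
0.6 offset x 8.23 z -3.29
0.8 offset x 11.23 z -3.23
1 offset x 14.15 z -2.57
1.2 offset x 16.89 z -1.35
1.3 offset x 18.15 z -0.54
1.4 offset x 19.32 z 0.39
1.5 offset x 20.4 z 1.43
1.55 offset x 20.9 z 1.99
1.6 offset x 21.37 z 2.58
```

View pics/s12z.png

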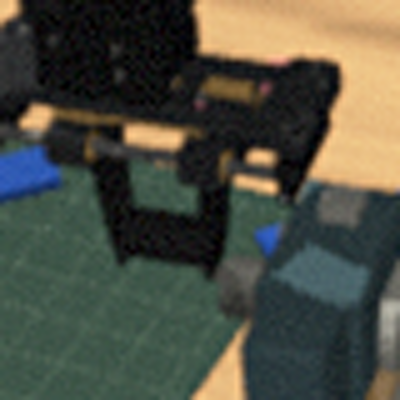

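The handle is gripped between its flat ends (gap 43.7 mm). Now I'll pull along the arc.

```bash
python3 -m inch '[{"offset":[1.25,0,-0.85],"twist":[0,0,0],"fingers":0.7},{"offset":[2.5,0,-1.65],"twist":[0,0,0],"fingers":0.7},{"offset":[3.9,0,-2.25],"twist":[0,0,0],"fingers":0.7},{"offset":[5.3,0,-2.75],"twist":[0,0,0],"fingers":0.7},{"offset":[6.75,0,-3.1],"twist":[0,0,0],"fingers":0.7},{"offset":[8.2,0,-3.3],"twist":[0,0,0],"fingers":0.7},{"offset":[8.2,0,-3.3],"twist":[0,0,0],"fingers":0.7}]'
python3 - <<'E'
from h import *
s=st();p=wp(s['tool_pos']);print(p)
E
```

```text
time_s: 17.75
tool_pos: [0.592, -0.0749, 0.3001]
tool_rot: [[-0.992, -0.124, 0.002], [-0.124, 0.992, 0.001], [-0.002, 0.001, -1.0]]
wrist_force: [1.7, 4.0, -7.6]
finger_gap: 0.0438
time_s 17.75
tool_pos [0.592, -0.0749, 0.3001]
wrist_force [1.6641, 3.9897, -7.5716]
finger_gap 0.0438
joint_positions [-0.2373, 0.3773, 1.5137, 0.0017, 1.2494, -1.9329]
[ 43.6 -54.7 300.1]
```

```bash
python3 -m inch '[{"offset":[1.5,0,0],"twist":[0,0,0],"fingers":0.7},{"offset":[3.0,0,0.1],"twist":[0,0,0],"fingers":0.7},{"offset":[4.5,0,0.35],"twist":[0,0,0],"fingers":0.7},{"offset":[5.9,0,0.7],"twist":[0,0,0],"fingers":0.7},{"offset":[7.3,0,1.3],"twist":[0,0,0],"fingers":0.7},{"offset":[8.6,0,1.9],"twist":[0,0,0],"fingers":0.7},{"offset":[8.6,0,1.9],"twist":[0,0,0],"fingers":0.7}]'
python3 - <<'E'
from h import *
s=st();p=wp(s['tool_pos']);print(p)
c=save('scene','s13');w=save('wrist','w13')
cv2.imwrite('pics/s13z.png',np.hstack([cv2.resize(c[150:250,150:250,::-1],(400,400),interpolation=cv2.INTER_CUBIC),cv2.resize(w[...,::-1],(400,400))]))
E
```

```text
time_s: 18.45
tool_pos: [0.5063, -0.0857, 0.2833]
tool_rot: [[-0.992, -0.124, 0.005], [-0.124, 0.992, 0.0], [-0.005, -0.0, -1.0]]
wrist_force: [-1.4, 5.9, 13.4]
finger_gap: 0.0435
time_s 18.45
tool_pos [0.5063, -0.0857, 0.2833]
wrist_force [-1.446, 5.8592, 13.4371]
finger_gap 0.0435
joint_positions [-0.2974, 0.2605, 1.7349, 0.002, 1.1413, -1.9931]
[-42.8 -54.9 283.3]
```

View pics/s13z.png

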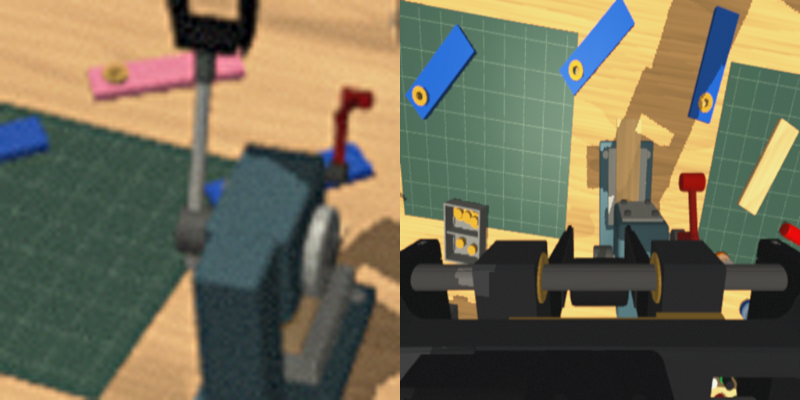

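```bash
python3 -m inch '[{"offset":[0.6,0,0.5],"twist":[0,0,0],"fingers":0.7},{"offset":[1.25,0,0.95],"twist":[0,0,0],"fingers":0.7},{"offset":[1.85,0,1.4],"twist":[0,0,0],"fingers":0.7},{"offset":[2.4,0,1.9],"twist":[0,0,0],"fingers":0.7},{"offset":[2.4,0,1.9],"twist":[0,0,0],"fingers":0.7}]'
python3 - <<'E'
from h import *
s=st();p=wp(s['tool_pos']);print(p)
h=p+[-1.1,0,14.8]; d=h[[0,2]]-[32,165]; print(np.linalg.norm(d),np.arctan2(-d[0],d[1])+.68)
E
```

```text
time_s: 19.05
tool_pos: [0.4828, -0.0887, 0.2669]
tool_rot: [[-0.992, -0.124, 0.007], [-0.124, 0.992, -0.001], [-0.007, -0.001, -1.0]]
wrist_force: [-9.0, 5.9, 19.8]
finger_gap: 0.0438
time_s 19.05
tool_pos [0.4828, -0.0887, 0.2669]
wrist_force [-9.0372, 5.9217, 19.778]
finger_gap 0.0438
joint_positions [-0.3173, 0.2403, 1.8101, 0.002, 1.084, -2.0133]
[-66.5 -54.9 266.9]
153.4244113562115 1.3865053845335846
```

```bash
python3 -m inch '[{"offset":[0.35,0,0.2],"twist":[0,0,0],"fingers":0.7},{"offset":[0.7,0,0.5],"twist":[0,0,0],"fingers":0.7},{"offset":[1.0,0,0.8],"twist":[0,0,0],"fingers":0.7},{"offset":[1.3,0,1.1],"twist":[0,0,0],"fingers":0.7},{"offset":[1.3,0,1.1],"twist":[0,0,0],"fingers":0.7}]'
cat >> h.py <<'E'
def lev():
    s=telemetry.read_state();p=wp(s['tool_pos']);f=np.array(s['wrist_force'])
    h=p+[-1.1,0,14.8]; d=h[[0,2]]-[32,165]; a=np.arctan2(-d[0],d[1])
    F=np.array([f@PU,f[2]]); print(s['time_s'],p,'r',np.linalg.norm(d).round(1),'L',(a+.68).round(3),'resist',(F@[np.cos(a),np.sin(a)]).round(1),'radial out',(F@[-np.sin(a),np.cos(a)]).round(1))
E
python3 -c "
from h import *
lev()"
```

```text
time_s: 19.55
tool_pos: [0.4702, -0.0902, 0.2574]
tool_rot: [[-0.992, -0.124, 0.01], [-0.124, 0.992, -0.001], [-0.01, -0.002, -1.0]]
wrist_force: [-0.6, 7.2, 8.3]
finger_gap: 0.0438
19.55 [-79.1 -54.9 257.4] r 155.2 L 1.488 resist 6.2 radial out 5.5
```

```bash
python3 -m inch '[{"offset":[0.25,0,0.27],"twist":[0,0,0],"fingers":0.7},{"offset":[0.5,0,0.55],"twist":[0,0,0],"fingers":0.7},{"offset":[0.5,0,0.55],"twist":[0,0,0],"fingers":0.7}]'; python3 -c "
from h import *
lev()"
python3 -m inch '[{"offset":[0.25,0,0.29],"twist":[0,0,0],"fingers":0.7},{"offset":[0.35,0,0.42],"twist":[0,0,0],"fingers":0.7},{"offset":[0.35,0,0.42],"twist":[0,0,0],"fingers":0.7}]'; python3 -c "
from h import *
lev()"
```

```text
time_s: 19.85
tool_pos: [0.4658, -0.0908, 0.2533]
tool_rot: [[-0.992, -0.124, 0.013], [-0.124, 0.992, -0.001], [-0.013, -0.003, -1.0]]
wrist_force: [0.7, 7.3, 7.8]
finger_gap: 0.0433
19.85 [-83.6 -54.9 253.3] r 155.7 L 1.527 resist 6.9 radial out 4.0
time_s: 20.15
tool_pos: [0.4633, -0.0911, 0.2509]
tool_rot: [[-0.992, -0.123, 0.017], [-0.124, 0.992, -0.002], [-0.016, -0.004, -1.0]]
wrist_force: [0.9, 7.1, 8.7]
finger_gap: 0.0434
20.15 [-86.1 -54.9 250.9] r 156.0 L 1.549 resist 7.8 radial out 4.3
```

```bash
python3 -m inch '[{"offset":[0.25,0,0.29],"twist":[0,0,0],"fingers":0.7},{"offset":[0.45,0,0.55],"twist":[0,0,0],"fingers":0.7},{"offset":[0.45,0,0.55],"twist":[0,0,0],"fingers":0.7},{"offset":[0.45,0,0.55],"twist":[0,0,0],"fingers":0.7}]'
python3 - <<'E'
from h import *
lev()
c=save('scene','s14');w=save('wrist','w14');t=save('top','t14')
cv2.imwrite('pics/s14z.png',np.hstack([cv2.resize(c[150:250,150:250,::-1],(400,400),interpolation=cv2.INTER_CUBIC),cv2.resize(w[...,::-1],(400,400))]))
E
```

```text
time_s: 20.55
tool_pos: [0.4596, -0.0916, 0.247]
tool_rot: [[-0.992, -0.124, 0.02], [-0.124, 0.992, -0.002], [-0.019, -0.004, -1.0]]
wrist_force: [-0.6, 6.8, 8.7]
finger_gap: 0.0431
20.55 [-89.8 -54.9 247. ] r 156.4 L 1.584 resist 6.9 radial out 5.2
```

View pics/s14z.png

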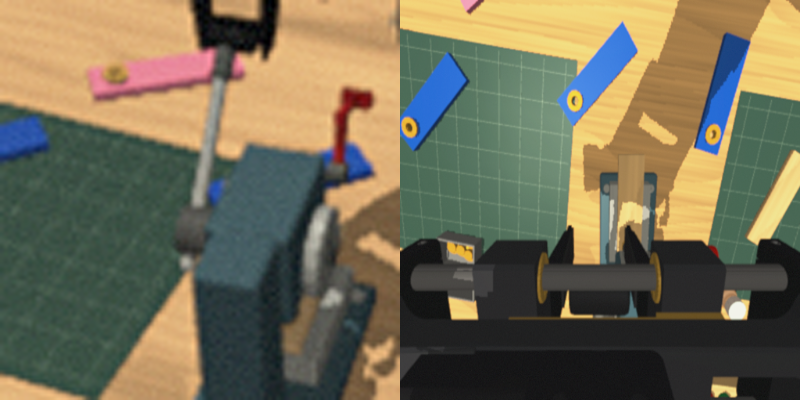

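Run:
```python
from h import *
c=cam('scene')
print('axis',((proj(c,pw(32,-55,165))-150)*4).round(1))
for L in (1.3,1.4,1.5,1.6):
    a=L-.68
    for r in (40,100,130): print(L,r,((proj(c,pw(32-r*np.sin(a),-55,165+r*np.cos(a)))-150)*4).round(1))
im=cv2.imread('pics/scene0.png'); i=cv2.imread('pics/s14.png')
cv2.imwrite('pics/s14y.png',cv2.resize(i[150:215,180:245],(780,585) if 0 else (600,600),interpolation=cv2.INTER_CUBIC))
```

```text
axis [192.3 230.3]
1.3 40 [199.5 177.2]
1.3 100 [210.3  97.3]
1.3 130 [215.7  57.1]
1.4 40 [201.  177.2]
1.4 100 [214.1  97.8]
1.4 130 [220.6  58.2]
1.5 40 [202.5 177.7]
1.5 100 [217.6  99.7]
1.5 130 [225.1  61. ]
1.6 40 [203.8 178.7]
1.6 100 [220.8 102.8]
1.6 130 [229.2  65.4]
```

View pics/s14y.png

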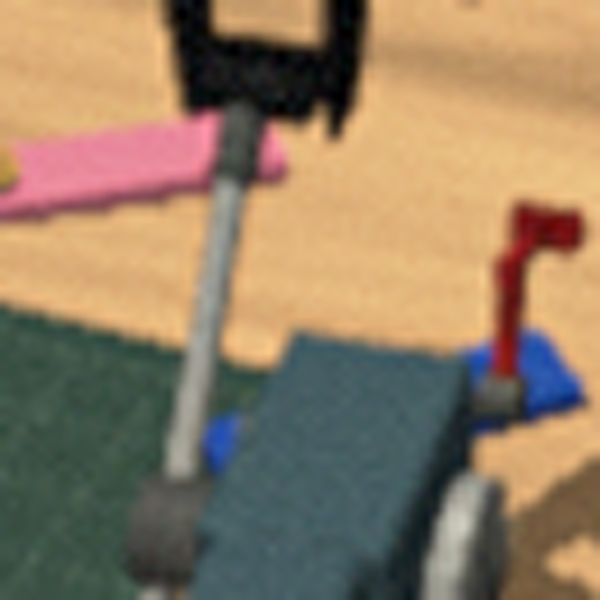

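```bash
python3 -m inch '[{"offset":[0.25,0,0.29],"twist":[0,0,0],"fingers":0.7},{"offset":[0.5,0,0.6],"twist":[0,0,0],"fingers":0.7},{"offset":[0.5,0,0.6],"twist":[0,0,0],"fingers":0.7},{"offset":[0.5,0,0.6],"twist":[0,0,0],"fingers":0.7}]' 50; python3 -c "
from h import *
lev()"
python3 -m inch '[{"offset":[0.25,0,0.29],"twist":[0,0,0],"fingers":0.7},{"offset":[0.5,0,0.6],"twist":[0,0,0],"fingers":0.7},{"offset":[0.5,0,0.6],"twist":[0,0,0],"fingers":0.7}]'; python3 -c "
from h import *
lev()"
```

```text
time_s: 21.1
tool_pos: [0.4557, -0.0921, 0.2427]
tool_rot: [[-0.992, -0.123, 0.023], [-0.124, 0.992, -0.002], [-0.023, -0.005, -1.0]]
wrist_force: [0.7, 6.7, 8.0]
finger_gap: 0.043
21.1 [-93.8 -54.9 242.7] r 157.0 L 1.621 resist 7.4 radial out 3.4
time_s: 21.4
tool_pos: [0.4518, -0.0926, 0.2381]
tool_rot: [[-0.992, -0.123, 0.027], [-0.123, 0.992, -0.003], [-0.026, -0.006, -1.0]]
wrist_force: [1.0, 7.4, 7.1]
finger_gap: 0.043
21.4 [-97.8 -55.  238.1] r 157.7 L 1.659 resist 7.0 radial out 2.4
```

Run:
```python
from h import *
i=save('scene','s15')[...,::-1]; w=save('wrist','w15')[...,::-1]
cv2.imwrite('pics/s15y.png',np.hstack([cv2.resize(i[150:215,180:245],(400,400),interpolation=cv2.INTER_CUBIC),cv2.resize(w[190:330,180:320],(400,400),interpolation=cv2.INTER_CUBIC)]))
```

```text
(no output)
```

View pics/s15y.png

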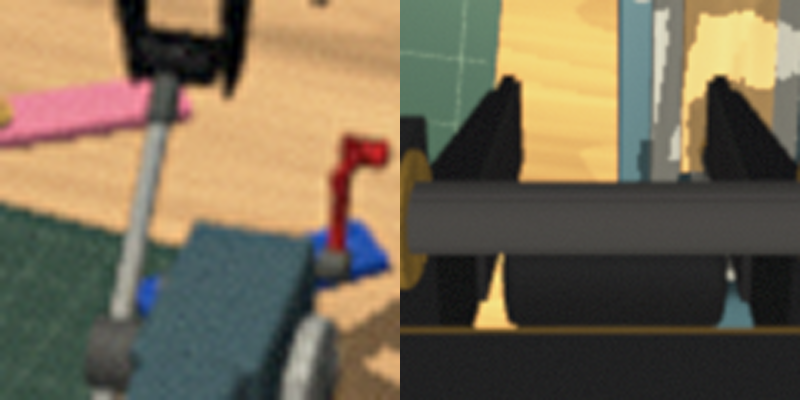

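Run:
```python
from h import *
L=[]
for n in ('w11','w13','w14','w15'):
    i=cv2.imread(f'pics/{n}.png')[190:330,185:325]; i=np.clip(i.astype(float)*2,0,255).astype(np.uint8); L.append(cv2.resize(i,(400,290),interpolation=cv2.INTER_CUBIC))
cv2.imwrite('pics/cmp.png',np.vstack([np.hstack(L[:2]),np.hstack(L[2:])]))
```

```text
(no output)
```

View pics/cmp.png

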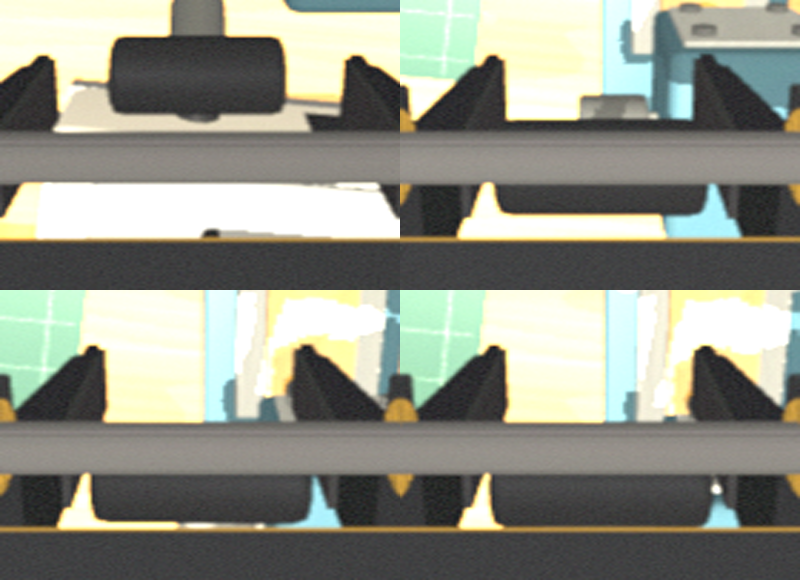

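The wrist pictures show the handle sliding back between the pads: its lower edge moves from row 213 to 231 to about 237. Because the handle has to turn in this grip, it creeps. I'll take the lever gently back to rest and re-grip across the handle's diameter, so the finger itself pushes, and pitch the tool along with the lever.

```bash
python3 -m inch '[{"offset":[-0.8,0,-0.8],"twist":[0,0,0],"fingers":0.7},{"offset":[-1.7,0,-1.7],"twist":[0,0,0],"fingers":0.7},{"offset":[-2.9,0,-2.6],"twist":[0,0,0],"fingers":0.7},{"offset":[-4.1,0,-3.4],"twist":[0,0,0],"fingers":0.7},{"offset":[-5.5,0,-4.1],"twist":[0,0,0],"fingers":0.7},{"offset":[-6.8,0,-4.7],"twist":[0,0,0],"fingers":0.7},{"offset":[-8.3,0,-5.0],"twist":[0,0,0],"fingers":0.7},{"offset":[-9.8,0,-5.3],"twist":[0,0,0],"fingers":0.7},{"offset":[-11.3,0,-5.4],"twist":[0,0,0],"fingers":0.7},{"offset":[-12.8,0,-5.4],"twist":[0,0,0],"fingers":0.7},{"offset":[-14.2,0,-5.2],"twist":[0,0,0],"fingers":0.7},{"offset":[-15.7,0,-4.85],"twist":[0,0,0],"fingers":0.7},{"offset":[-17.1,0,-4.4],"twist":[0,0,0],"fingers":0.7},{"offset":[-18.5,0,-3.8],"twist":[0,0,0],"fingers":0.7},{"offset":[-20,0,-3.0],"twist":[0,0,0],"fingers":0.7},{"offset":[-20,0,-3.0],"twist":[0,0,0],"fingers":0.7}]'
python3 - <<'E'
from h import *
lev()
i=save('scene','s16')[...,::-1]; w=save('wrist','w16')[...,::-1]
cv2.imwrite('pics/s16y.png',np.hstack([cv2.resize(i[150:230,150:230],(400,400),interpolation=cv2.INTER_CUBIC),cv2.resize(w[190:330,180:320],(400,400),interpolation=cv2.INTER_CUBIC)]))
E
```

```text
time_s: 23.1
tool_pos: [0.6519, -0.0676, 0.2737]
tool_rot: [[-0.992, -0.124, 0.03], [-0.124, 0.992, -0.003], [-0.029, -0.006, -1.0]]
wrist_force: [4.6, 3.0, 7.5]
finger_gap: 0.043
23.1 [103.9 -54.9 273.7] r 142.4 L 0.159 resist 0.6 radial out 9.0
```

View pics/s16y.png

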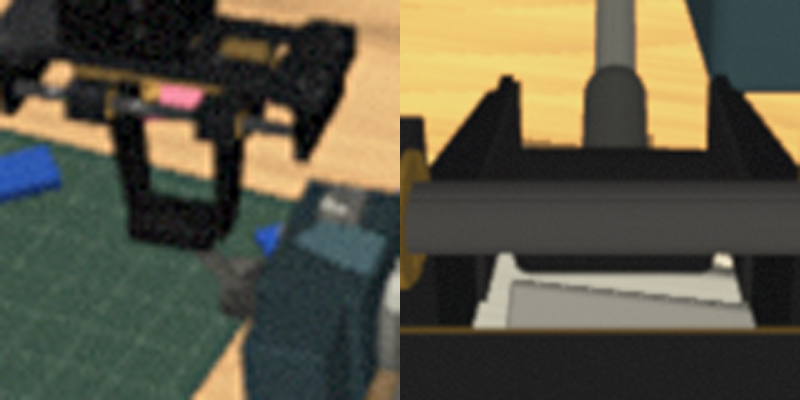

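```bash
python3 -m inch '[{"offset":[0,0,0],"twist":[0,0,0],"fingers":0.3},{"offset":[0,0,0],"twist":[0,0,0],"fingers":0.3},{"offset":[0,0,0],"twist":[0,0,0],"fingers":0.3},{"offset":[0,0,-3],"twist":[0,0,0],"fingers":0.3},{"offset":[0,0,-7],"twist":[0,0,0],"fingers":0.3},{"offset":[0,0,-7],"twist":[0,0,0],"fingers":0.3}]'
python3 - <<'E'
from h import *
s=st(); print(wp(s['tool_pos']))
R=np.column_stack([PV,PU,-ZZ]) # yaw 97
def rt(t): return R@Ro.from_euler('x',t,degrees=True).as_matrix()
for q,t in [((124,-55,345),0),((124,-55,345),20)]: go(pw(*q),rt(t)); print(rt(t)[:,2]@PU)
E
```

```text
time_s: 23.8
tool_pos: [0.65, -0.068, 0.3496]
tool_rot: [[-0.992, -0.123, 0.037], [-0.124, 0.992, -0.005], [-0.036, -0.009, -0.999]]
wrist_force: [0.2, 1.0, -0.1]
finger_gap: 0.0665
time_s 23.8
tool_pos [0.65, -0.068, 0.3496]
wrist_force [0.2389, 1.0457, -0.0875]
finger_gap 0.0665
joint_positions [-0.2064, 0.4245, 1.3116, 0.003, 1.3682, -1.9015]
[102.  -55.  349.6]
offset [-2.18, 0.0, 0.54] twist [1.21, 2.05, 89.98] dist 2.2
0.0
offset [-2.18, 0.0, 0.54] twist [16.9, 17.73, 88.68] dist 2.2
-0.3420201433256686
```

```bash
python3 -m inch '[{"offset":[-1,0,0],"twist":[1.5,1.6,8],"fingers":0.3},{"offset":[-2,0,0],"twist":[3,3.2,16],"fingers":0.3},{"offset":[-2.2,0,0.3],"twist":[16.9,17.7,88.7],"fingers":0.3},{"offset":[-2.2,0,0.3],"twist":[16.9,17.7,88.7],"fingers":0.3},{"offset":[-2.2,0,0.3],"twist":[16.9,17.7,88.7],"fingers":0.3},{"offset":[-2.2,0,0.3],"twist":[16.9,17.7,88.7],"fingers":0.3},{"offset":[-2.2,0,0.3],"twist":[16.9,17.7,88.7],"fingers":0.3},{"offset":[-2.2,0,0.3],"twist":[16.9,17.7,88.7],"fingers":0.3},{"offset":[-2.2,0,0.3],"twist":[16.9,17.7,88.7],"fingers":0.3},{"offset":[-2.2,0,0.3],"twist":[16.9,17.7,88.7],"fingers":0.3},{"offset":[-2.2,0,0.3],"twist":[16.9,17.7,88.7],"fingers":0.3},{"offset":[-2.2,0,0.3],"twist":[16.9,17.7,88.7],"fingers":0.3},{"offset":[-2.2,0,0.3],"twist":[16.9,17.7,88.7],"fingers":0.3},{"offset":[-2.2,0,0.3],"twist":[16.9,17.7,88.7],"fingers":0.3}]'
cat >> h.py <<'E'
RX=np.column_stack([PV,PU,-ZZ])
def rt(t): return RX@Ro.from_euler('x',t,degrees=True).as_matrix()
def hp(L): a=L-.68; return pw(32-150*np.sin(a),-55,165+150*np.cos(a))
E
python3 - <<'E'
from h import *
s=st(); print(wp(s['tool_pos'])); z=rt(20)[:,2]
go(hp(0)-.045*z,rt(20)); go(hp(0)+.014*z,rt(20))
i=save('scene','s17')[...,::-1]; w=save('wrist','w17')[...,::-1]
cv2.imwrite('pics/s17y.png',np.hstack([cv2.resize(i[130:230,130:230],(400,400),interpolation=cv2.INTER_CUBIC),cv2.resize(w,(400,400),interpolation=cv2.INTER_CUBIC)]))
E
```

```text
time_s: 25.2
tool_pos: [0.6718, -0.0652, 0.3475]
tool_rot: [[-0.126, 0.933, -0.338], [0.992, 0.118, -0.043], [0.0, -0.341, -0.94]]
wrist_force: [-0.1, 0.0, -0.4]
finger_gap: 0.0663
time_s 25.2
tool_pos [0.6718, -0.0652, 0.3475]
wrist_force [-0.0506, 0.0196, -0.4466]
finger_gap 0.0663
joint_positions [-0.1562, 0.6481, 0.9676, -0.0993, 1.86, -0.2948]
[124.  -55.  347.5]
offset [-0.01, 2.47, 1.61] twist [0.05, 0.04, 0.13] dist 2.9
offset [-0.0, 2.47, 7.51] twist [0.05, 0.04, 0.13] dist 7.9
```

View pics/s17y.png

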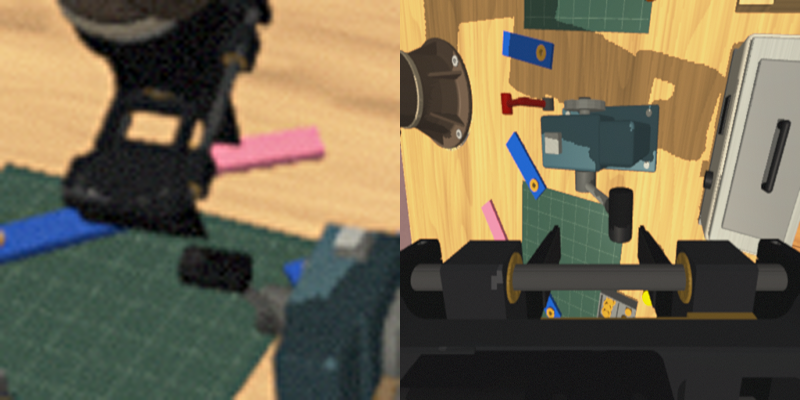

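```bash
python3 -m inch '[{"offset":[0,2.5,1.0],"twist":[0,0,0],"fingers":0.3},{"offset":[0,2.5,1.6],"twist":[0,0,0],"fingers":0.3},{"offset":[0,2.5,1.6],"twist":[0,0,0],"fingers":0.3},{"offset":[0,2.5,3.6],"twist":[0,0,0],"fingers":0.3},{"offset":[0,2.5,5.6],"twist":[0,0,0],"fingers":0.3},{"offset":[0,2.5,7.5],"twist":[0,0,0],"fingers":0.3},{"offset":[0,2.5,7.5],"twist":[0,0,0],"fingers":0.3},{"offset":[0,2.5,7.5],"twist":[0,0,0],"fingers":0.3}]'
python3 - <<'E'
from h import *
s=st(); print(wp(s['tool_pos'])); z=rt(20)[:,2]
go(hp(0)+.014*z,rt(20))
i=save('scene','s18')[...,::-1]; w=save('wrist','w18')[...,::-1]
cv2.imwrite('pics/s18y.png',np.hstack([cv2.resize(i[130:230,130:230],(400,400),interpolation=cv2.INTER_CUBIC),cv2.resize(w[130:,130:384],(400,400),interpolation=cv2.INTER_CUBIC)]))
E
```

```text
time_s: 26.1
tool_pos: [0.6698, -0.0655, 0.27]
tool_rot: [[-0.125, 0.933, -0.337], [0.992, 0.118, -0.043], [-0.0, -0.34, -0.94]]
wrist_force: [0.6, -0.5, 0.1]
finger_gap: 0.0666
time_s 26.1
tool_pos [0.6698, -0.0655, 0.27]
wrist_force [0.5978, -0.5266, 0.1243]
finger_gap 0.0666
joint_positions [-0.157, 0.6772, 1.1048, -0.0961, 1.6932, -0.2781]
[121.9 -55.  270. ]
offset [-0.0, 0.02, 0.16] twist [0.12, 0.06, 0.08] dist 0.2
```

View pics/s18y.png

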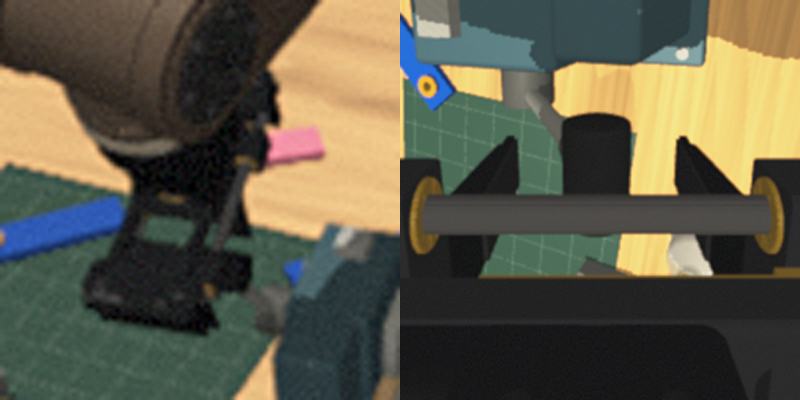

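The handle, at zoom (597,155), is centred between the fingers at 515 and 680. I'll close.

```bash
python3 -m inch '[{"offset":[0,0,0.15],"twist":[0,0,0],"fingers":0.7},{"offset":[0,0,0.15],"twist":[0,0,0],"fingers":1},{"offset":[0,0,0.15],"twist":[0,0,0],"fingers":1},{"offset":[0,0,0.15],"twist":[0,0,0],"fingers":1},{"offset":[0,0,0.15],"twist":[0,0,0],"fingers":1}]' 40
python3 - <<'E'
from h import *
s=st(); p0=wp(s['tool_pos']); print(p0); R=np.array(s['tool_rot']); z=R[:,2]
r=R.T@(hp(0)-s['tool_pos'])*1000; print('handle in tool mm',r)
# plan: keep handle at same tool offset, tilt from 20 following lever
rel=np.array([0,0,-.0135])
for L in (.2,.4,.6,.8,1.0,1.2,1.4,1.5,1.6):
    t=20-np.degrees(L)*0.85; Rn=rt(t); print(L,round(t,1),end=' '); go(hp(L)-Rn@(r/1000),Rn)
E
```

```text
time_s: 26.7
tool_pos: [0.6697, -0.0655, 0.2688]
tool_rot: [[-0.125, 0.933, -0.336], [0.992, 0.118, -0.043], [-0.001, -0.339, -0.941]]
wrist_force: [0.0, -0.0, 0.4]
finger_gap: 0.0322
time_s 26.7
tool_pos [0.6697, -0.0655, 0.2688]
wrist_force [0.0429, -0.0423, 0.4354]
finger_gap 0.0322
joint_positions [-0.157, 0.6773, 1.1076, -0.0961, 1.6893, -0.2778]
[121.8 -55.  268.8]
handle in tool mm [ -0.01688805  -0.13845149 -13.58885687]
0.2 10.3 offset [0.0, -2.69, -0.72] twist [-9.56, 0.07, 0.08] dist 2.8
0.4 0.5 offset [0.01, -5.46, -0.88] twist [-19.3, 0.06, 0.09] dist 5.5
0.6 -9.2 offset [0.01, -8.2, -0.48] twist [-29.04, 0.05, 0.09] dist 8.2
0.8 -19.0 offset [0.02, -10.81, 0.46] twist [-38.78, 0.05, 0.1] dist 10.8
1.0 -28.7 offset [0.02, -13.17, 1.91] twist [-48.52, 0.04, 0.1] dist 13.3
1.2 -38.4 offset [0.03, -15.19, 3.8] twist [-58.26, 0.03, 0.11] dist 15.7
1.4 -48.2 offset [0.03, -16.8, 6.05] twist [-68.01, 0.02, 0.11] dist 17.9
1.5 -53.1 offset [0.03, -17.42, 7.29] twist [-72.88, 0.02, 0.11] dist 18.9
1.6 -57.9 offset [0.04, -17.91, 8.59] twist [-77.75, 0.01, 0.11] dist 19.9
```

```bash
python3 -m inch '[{"offset":[0,0,0],"twist":[0,0,0],"fingers":1},{"offset":[0,0,0],"twist":[0,0,0],"fingers":1},{"offset":[0,0,0],"twist":[0,0,0],"fingers":1}]'
cat >> h.py <<'E'
def plan(L0,Ls,k=.65,t0=20):
    # handle in tool assumed from measured pose at given lever angle L0
    s=telemetry.read_state(); R=np.array(s['tool_rot']); r=R.T@(hp(L0)-np.array(s['tool_pos'])); print('r',(r*1000).round(1))
    for L in Ls:
        Rn=rt(t0-np.degrees(L)*k); print(L,end=' '); go(hp(L)-Rn@r,Rn)
E
python3 -c "
from h import *
plan(0,np.arange(.1,1.01,.1).round(2))"
```

```text
time_s: 27.0
tool_pos: [0.6696, -0.0656, 0.2688]
tool_rot: [[-0.125, 0.933, -0.337], [0.992, 0.118, -0.043], [-0.001, -0.339, -0.941]]
wrist_force: [-0.7, 1.4, 0.0]
finger_gap: 0.0275
r [  0.   -0.  -13.6]
0.1 offset [0.0, -1.35, -0.42] twist [-3.57, 0.07, 0.07] dist 1.4
0.2 offset [0.0, -2.74, -0.71] twist [-7.29, 0.07, 0.08] dist 2.8
0.3 offset [0.01, -4.15, -0.84] twist [-11.02, 0.06, 0.08] dist 4.2
0.4 offset [0.01, -5.56, -0.84] twist [-14.74, 0.06, 0.08] dist 5.6
0.5 offset [0.01, -6.96, -0.69] twist [-18.46, 0.06, 0.08] dist 7.0
0.6 offset [0.01, -8.35, -0.4] twist [-22.19, 0.06, 0.08] dist 8.4
0.7 offset [0.01, -9.69, 0.03] twist [-25.91, 0.05, 0.09] dist 9.7
0.8 offset [0.02, -10.98, 0.59] twist [-29.64, 0.05, 0.09] dist 11.0
0.9 offset [0.02, -12.21, 1.29] twist [-33.36, 0.05, 0.09] dist 12.3
1.0 offset [0.02, -13.36, 2.1] twist [-37.09, 0.04, 0.09] dist 13.5
```

The gap of 27.5 mm means the handle is gripped across its diameter. Pulling to about 0.6 first.

```bash
python3 -m inch '[{"offset":[0,-1.35,-0.42],"twist":[-3.6,0,0],"fingers":1},{"offset":[0,-2.75,-0.7],"twist":[-7.3,0,0],"fingers":1},{"offset":[0,-4.15,-0.85],"twist":[-11,0,0],"fingers":1},{"offset":[0,-5.55,-0.85],"twist":[-14.7,0,0],"fingers":1},{"offset":[0,-6.95,-0.7],"twist":[-18.5,0,0],"fingers":1},{"offset":[0,-8.35,-0.4],"twist":[-22.2,0,0],"fingers":1},{"offset":[0,-8.35,-0.4],"twist":[-22.2,0,0],"fingers":1}]'
cat >> h.py <<'E'
def lev2(r=-.0136):
    s=telemetry.read_state();R=np.array(s['tool_rot']);h=wp(np.array(s['tool_pos'])+R@[0,0,r]);f=np.array(s['wrist_force'])
    d=h[[0,2]]-[32,165]; a=np.arctan2(-d[0],d[1]); F=np.array([f@PU,f[2]])
    print(s['time_s'],h,'r',np.linalg.norm(d).round(1),'L',(a+.68).round(3),'tilt',np.degrees(np.arctan2(R[:,2]@PU,-R[2,2])).round(1),'resist',(F@[np.cos(a),np.sin(a)]).round(1),'radial out',(F@[-np.sin(a),np.cos(a)]).round(1),'fy',(f@PV).round(1))
E
python3 -c "
from h import *
lev2();plan(.6,np.arange(.7,1.31,.1).round(2))"
```

```text
time_s: 27.7
tool_pos: [0.593, -0.0752, 0.3036]
tool_rot: [[-0.124, 0.991, 0.049], [0.992, 0.124, 0.004], [-0.002, 0.049, -0.999]]
wrist_force: [5.7, 3.0, 9.5]
finger_gap: 0.0274
27.7 [ 43.9 -55.1 317.2] r 152.7 L 0.602 tilt 2.8 resist 5.2 radial out 9.9 fy 2.2
r [  0.1  -0.  -10.9]
0.7 offset [0.0, -1.43, -0.12] twist [-3.24, 0.11, 0.05] dist 1.4
0.8 offset [0.0, -2.86, -0.1] twist [-6.96, 0.11, 0.06] dist 2.9
0.9 offset [0.01, -4.28, 0.07] twist [-10.69, 0.11, 0.06] dist 4.3
1.0 offset [0.01, -5.67, 0.39] twist [-14.41, 0.11, 0.06] dist 5.7
1.1 offset [0.01, -7.03, 0.84] twist [-18.14, 0.11, 0.07] dist 7.1
1.2 offset [0.01, -8.33, 1.43] twist [-21.86, 0.1, 0.07] dist 8.5
1.3 offset [0.01, -9.57, 2.14] twist [-25.58, 0.1, 0.07] dist 9.8
```

```bash
python3 -m inch '[{"offset":[0,-1.43,-0.12],"twist":[-3.2,0,0],"fingers":1},{"offset":[0,-2.86,-0.1],"twist":[-7,0,0],"fingers":1},{"offset":[0,-4.3,0.05],"twist":[-10.7,0,0],"fingers":1},{"offset":[0,-5.7,0.4],"twist":[-14.4,0,0],"fingers":1},{"offset":[0,-7.0,0.85],"twist":[-18.1,0,0],"fingers":1},{"offset":[0,-8.3,1.4],"twist":[-21.9,0,0],"fingers":1},{"offset":[0,-8.3,1.4],"twist":[-21.9,0,0],"fingers":1}]'
python3 -c "
from h import *
lev2();lev2(-.0109);plan(1.2,[1.3,1.4,1.5,1.6])
i=save('scene','s19')[...,::-1]; w=save('wrist','w19')[...,::-1]
cv2.imwrite('pics/s19y.png',np.hstack([cv2.resize(i[130:230,150:250],(400,400),interpolation=cv2.INTER_CUBIC),cv2.resize(w,(400,400),interpolation=cv2.INTER_CUBIC)]))"
```

```text
time_s: 28.4
tool_pos: [0.511, -0.0855, 0.2869]
tool_rot: [[-0.124, 0.899, 0.419], [0.992, 0.113, 0.05], [-0.003, 0.422, -0.906]]
wrist_force: [-1.3, 5.1, 12.9]
finger_gap: 0.0271
28.4 [-43.9 -55.2 299.2] r 154.2 L 1.195 tilt 25.0 resist 5.8 radial out 11.6 fy 5.2
28.4 [-42.7 -55.2 296.8] r 151.5 L 1.196 tilt 25.0 resist 5.8 radial out 11.6 fy 5.2
r [ 0.2 -0.5 -9.4]
1.3 offset [0.0, -1.43, 0.2] twist [-3.43, 0.15, 0.08] dist 1.4
1.4 offset [0.01, -2.83, 0.53] twist [-7.16, 0.15, 0.09] dist 2.9
1.5 offset [0.01, -4.19, 1.01] twist [-10.88, 0.15, 0.09] dist 4.3
1.6 offset [0.01, -5.49, 1.63] twist [-14.6, 0.14, 0.1] dist 5.7
```

View pics/s19y.png

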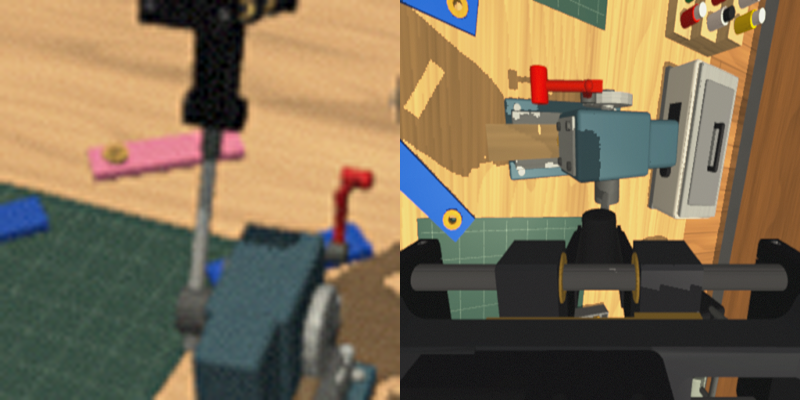

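```bash
python3 -m inch '[{"offset":[0,-0.7,0.05],"twist":[-1.7,0,0],"fingers":1},{"offset":[0,-1.43,0.15],"twist":[-3.4,0,0],"fingers":1},{"offset":[0,-2.1,0.3],"twist":[-5.3,0,0],"fingers":1},{"offset":[0,-2.83,0.45],"twist":[-7.2,0,0],"fingers":1},{"offset":[0,-2.83,0.45],"twist":[-7.2,0,0],"fingers":1}]' 50
python3 -c "
from h import *
lev2(-.0094);plan(1.4,[1.45,1.5,1.55,1.6])"
```

```text
time_s: 29.0
tool_pos: [0.4892, -0.0883, 0.2724]
tool_rot: [[-0.124, 0.839, 0.53], [0.992, 0.106, 0.065], [-0.002, 0.534, -0.846]]
wrist_force: [6.1, 7.3, 7.4]
finger_gap: 0.0274
29.0 [-65.1 -55.3 280.3] r 150.7 L 1.38 tilt 32.3 resist 10.1 radial out 1.2 fy 6.5
r [ 0.3 -2.9 -8.2]
1.45 offset [0.0, -0.71, 0.13] twist [-1.75, 0.06, 0.08] dist 0.7
1.5 offset [0.0, -1.42, 0.29] twist [-3.61, 0.06, 0.09] dist 1.4
1.55 offset [0.0, -2.11, 0.49] twist [-5.47, 0.06, 0.09] dist 2.2
1.6 offset [0.01, -2.79, 0.72] twist [-7.33, 0.05, 0.09] dist 2.9
```

```bash
python3 -m inch '[{"offset":[0,-0.7,0.1],"twist":[-1.7,0,0],"fingers":1},{"offset":[0,-1.4,0.26],"twist":[-3.6,0,0],"fingers":1},{"offset":[0,-1.4,0.26],"twist":[-3.6,0,0],"fingers":1}]'
python3 -c "
from h import *
lev2(-.0094)"
python3 -m inch '[{"offset":[0,-0.7,0.12],"twist":[-1.8,0,0],"fingers":1},{"offset":[0,-1.4,0.28],"twist":[-3.6,0,0],"fingers":1},{"offset":[0,-1.4,0.28],"twist":[-3.6,0,0],"fingers":1}]'
python3 -c "
from h import *
lev2(-.0094)
i=save('scene','s20')[...,::-1]; w=save('wrist','w20')[...,::-1]
cv2.imwrite('pics/s20y.png',np.hstack([cv2.resize(i[150:215,180:245],(400,400),interpolation=cv2.INTER_CUBIC),cv2.resize(w,(400,400),interpolation=cv2.INTER_CUBIC)]))"
```

```text
time_s: 29.3
tool_pos: [0.4798, -0.0895, 0.2638]
tool_rot: [[-0.125, 0.802, 0.584], [0.992, 0.101, 0.073], [-0.001, 0.589, -0.808]]
wrist_force: [1.4, 7.2, 11.5]
finger_gap: 0.027
29.3 [-75.1 -55.3 271.4] r 151.0 L 1.469 tilt 36.1 resist 9.8 radial out 6.5 fy 7.0
time_s: 29.6
tool_pos: [0.4713, -0.0904, 0.2547]
tool_rot: [[-0.126, 0.761, 0.637], [0.992, 0.097, 0.081], [0.0, 0.642, -0.767]]
wrist_force: [-2.2, 4.5, 15.1]
finger_gap: 0.0269
29.6 [-84.2 -55.2 261.9] r 151.3 L 1.556 tilt 39.9 resist 10.6 radial out 10.9 fy 4.8
```

View pics/s20y.png

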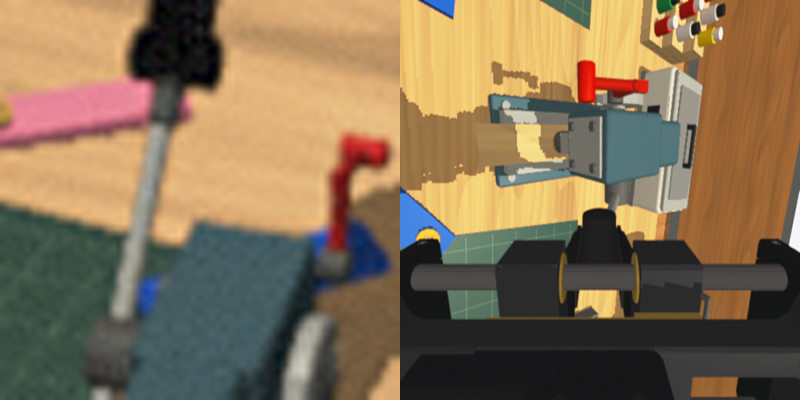

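The wrist view shows the handle held and the ram nose, at (565,140), down on the bush. I'll continue until the resistance jumps.

```bash
python3 -m inch '[{"offset":[0,-0.4,0.05],"twist":[-1,0,0],"fingers":1},{"offset":[0,-0.7,0.1],"twist":[-1.8,0,0],"fingers":1},{"offset":[0,-0.7,0.1],"twist":[-1.8,0,0],"fingers":1}]'
python3 -c "
from h import *
lev2(-.0094)"
python3 -m inch '[{"offset":[0,-0.3,0.05],"twist":[-1,0,0],"fingers":1},{"offset":[0,-0.6,0.08],"twist":[-1.6,0,0],"fingers":1},{"offset":[0,-0.6,0.08],"twist":[-1.6,0,0],"fingers":1}]'
python3 -c "
from h import *
lev2(-.0094)"
```

```text
time_s: 30.0
tool_pos: [0.4689, -0.0907, 0.2518]
tool_rot: [[-0.129, 0.737, 0.663], [0.992, 0.095, 0.087], [0.001, 0.669, -0.743]]
wrist_force: [5.6, 6.5, 15.1]
finger_gap: 0.0271
30.0 [-86.8 -55.3 258.8] r 151.4 L 1.582 tilt 42.0 resist 15.8 radial out 4.4 fy 5.7
time_s: 30.3
tool_pos: [0.4677, -0.0909, 0.2499]
tool_rot: [[-0.132, 0.713, 0.689], [0.991, 0.093, 0.093], [0.003, 0.695, -0.719]]
wrist_force: [9.0, 6.8, 17.1]
finger_gap: 0.0272
30.3 [-88.3 -55.3 256.6] r 151.2 L 1.6 tilt 44.0 resist 19.6 radial out 2.6 fy 5.6
```

```bash
python3 -m inch '[{"offset":[0,-0.3,0],"twist":[0,0,0],"fingers":1},{"offset":[0,-0.5,0],"twist":[0,0,0],"fingers":1},{"offset":[0,-0.5,0],"twist":[0,0,0],"fingers":1}]' 60
python3 -c "
from h import *
lev2(-.0094)"
python3 -m inch '[{"offset":[0,-0.3,0],"twist":[0,0,0],"fingers":1},{"offset":[0,-0.5,0],"twist":[0,0,0],"fingers":1},{"offset":[0,-0.5,0],"twist":[0,0,0],"fingers":1}]'
python3 -c "
from h import *
lev2(-.0094)
i=save('scene','s21')[...,::-1]; w=save('wrist','w21')[...,::-1]
cv2.imwrite('pics/s21y.png',np.hstack([cv2.resize(i[150:215,180:245],(400,400),interpolation=cv2.INTER_CUBIC),cv2.resize(w,(400,400),interpolation=cv2.INTER_CUBIC)]))
cv2.imwrite('pics/w21z.png',cv2.resize(w[60:220,80:330],(800,512),interpolation=cv2.INTER_CUBIC))"
```

```text
time_s: 30.6
tool_pos: [0.4672, -0.091, 0.2493]
tool_rot: [[-0.136, 0.707, 0.694], [0.991, 0.094, 0.098], [0.004, 0.701, -0.714]]
wrist_force: [14.0, 8.0, 14.4]
finger_gap: 0.0272
30.6 [-88.8 -55.3 256. ] r 151.2 L 1.605 tilt 44.5 resist 20.4 radial out -3.3 fy 6.2
time_s: 30.9
tool_pos: [0.4668, -0.091, 0.2487]
tool_rot: [[-0.139, 0.702, 0.699], [0.99, 0.095, 0.102], [0.005, 0.706, -0.708]]
wrist_force: [14.8, 8.5, 13.7]
finger_gap: 0.0268
30.9 [-89.3 -55.3 255.3] r 151.2 L 1.611 tilt 44.9 resist 20.4 radial out -4.5 fy 6.6
```

View pics/s21y.png

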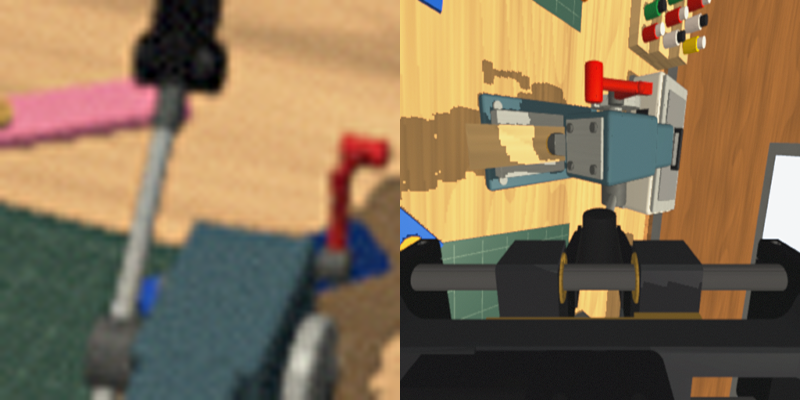

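View pics/w21z.png

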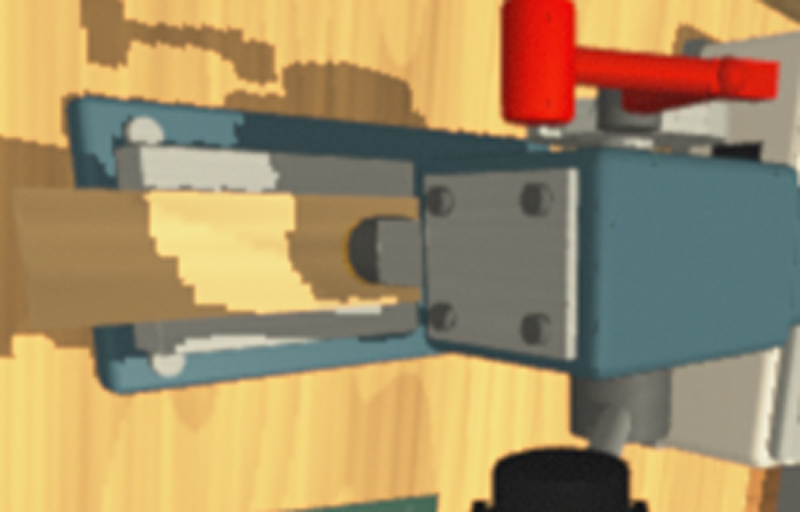

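Run:
```python
from h import *
s=telemetry.read_state(); c=cam('wrist',s)
for x,y,z in [(-14,0,58),(-14,0,62),(-14,0,55),(-125,22,55),(-125,-22,55),(-31,32,125),(-31,-32,125)]:
    print(x,y,z,((proj(c,pw(x,y,z))-[80,60])*3.2).round(1))
lev2(-.0094)
```

```text
-14 0 58 [343.7 249.1]
-14 0 62 [349.1 249.4]
-14 0 55 [339.7 248.9]
-125 22 55 [ 18.5 182.2]
-125 -22 55 [ 37.6 325. ]
-31 32 125 [403.4 155.7]
-31 -32 125 [409.6 351.4]
31.0 [-89.3 -55.3 255.4] r 151.3 L 1.61 tilt 44.9 resist 21.5 radial out -4.2 fy 7.5
```

```bash
python3 -m inch '[{"offset":[0,-0.4,0],"twist":[0,0,0],"fingers":1},{"offset":[0,-0.8,0],"twist":[0,0,0],"fingers":1},{"offset":[0,-0.8,0],"twist":[0,0,0],"fingers":1},{"offset":[0,-0.8,0],"twist":[0,0,0],"fingers":1},{"offset":[0,-0.8,0],"twist":[0,0,0],"fingers":1},{"offset":[0,-0.8,0],"twist":[0,0,0],"fingers":1}]'
python3 -c "
from h import *
lev2(-.0094)"
```

```text
time_s: 31.6
tool_pos: [0.4654, -0.0912, 0.2469]
tool_rot: [[-0.144, 0.694, 0.706], [0.99, 0.096, 0.108], [0.007, 0.714, -0.7]]
wrist_force: [25.1, 11.8, 13.9]
finger_gap: 0.0272
31.6 [-90.8 -55.4 253.5] r 151.4 L 1.626 tilt 45.5 resist 26.7 radial out -13.2 fy 8.7
```

```bash
python3 -c "
from h import *
for k in range(6): i=save('scene','s22')
lev2(-.0094); w=save('wrist','w22'); t=save('top','t22'); lev2(-.0094)
cv2.imwrite('pics/w22z.png',np.hstack([cv2.resize(w[60:220,80:330,::-1],(500,400)),cv2.resize(i[150:230,170:250,::-1],(300,400))]))"
```

```text
31.9 [-90.8 -55.4 253.5] r 151.4 L 1.626 tilt 45.5 resist 26.9 radial out -14.4 fy 9.7
32.0 [-90.8 -55.4 253.5] r 151.4 L 1.626 tilt 45.5 resist 27.1 radial out -13.2 fy 8.9
```

View pics/w22z.png

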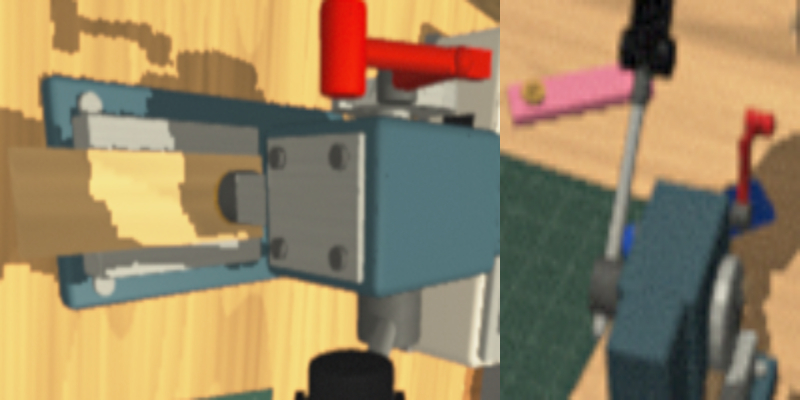

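View pics/t22.png

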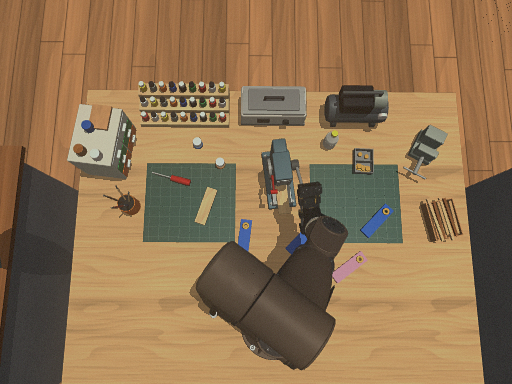

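The pictures show the ram on the bush at (235,195), the bar flat on the bed, the catch at the front, and the bystanders where they were. The push holds steady at about 27 N at the handle. I'll hand it in.

```bash
python3 -c "
from plant import workorder
print(workorder.job_done())"
```

```text
the job is handed in; nothing more can be done
None
```

I handed the job in at about 32 s. The bar hangs on the pin, the catch is flipped, and the gripper is still holding the handle with the ram pressed on the bush.

- **Bar:** I set it on the pin with the catch still engaged. It met resistance only at bed height, and after I let go its outline matched the predicted position to about 1 mm. The pin was hidden, so the fit in the eye is inferred from that.
- **Catch:** I flipped it to its stop. The knob pushed back with about 17 N, within 1 mm of the expected stop height, and the pictures show it at the front.
- **Lever, first try:** I gripped the handle by its flat ends, and it crept back between the pads as it turned. I took the lever back to rest and re-gripped across the diameter, turning the tool along with the lever.
- **Final press:** The lever stalled while the resistance rose from about 10 N to 27 N at the handle. It then stayed steady for 0.4 s, with a gap of 27 mm on the 28 mm handle.

**Checks that disagreed or fell short:**
- My lever reading ended at 1.63 rad, above the 1.55 expected for the bush being home. An offset of a few mm in the estimated axis position or some give in the grip could explain it.
- The picture was too coarse to measure the last millimetres of the bush. That it is fully home rests on the stall and the force.

The last top view shows the other things on the bench where they were.

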